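# Clear the gel casting stand and wedge a tray in for casting

## Robot

A 7-joint arm with a two-finger parallel gripper is mounted at the origin on a cart in front of the work surface, level with it; the furniture and walls round the work are solid. World frame = base frame: x ahead of the robot, y to its left, z up, the work surface at z = 0. Lengths are in m, angles in rad, forces in N, time in s.
With the tool pointing down it reaches from about 0.35 to 0.9 m from the base axis. Payload 8.1 kg.
Tool frame: the origin (TCP) lies at the very end of the fingers, on their centre line; the grasp point (between the pads) lies 19 mm behind it; z points along the fingers, y is the line along which they close (so a half turn about z gives the same grasp; the last joint's range is limited). The gripper opens to 92 mm and grips with 3 to 60 N. Pads are 19 mm wide; open, the fingers measure 130 mm over their backs; the gripper's body (75 mm by 190 mm) begins 47 mm behind the grasp point.
Start: joints at [-1.28, 0.434, 0.025, 1.573, -0.012, 1.134, -0.075], TCP at [0.24, 0.577, 0.227] pointing down, gripper open.
Joint ranges: [-2.62, 2.62], [-0.44, 2.09], [-1.27, 1.32], [0.08, 2.57], [-1.32, 4.46], [0.12, 2], [-2.74, 2.74]. Speed limits (rad/s): [2.22, 2.22, 3.01, 3.01, 3.14, 3.14, 3.14].

## Interface

Orientations are given as a rotation vector (axis times angle).
In Python, from cell import readout, cams, job gives the robot as it stands.
- The arm moves only by the tool drive_tool, never from a script. Its argument "commands" is a list of rows, each a list of 3 entries, a list of its own where there are three numbers: the turn, a rotation vector about the tool's x, y, z in rad, then the shift along the tool's x, y, z in cm, then the gripper's target within -1 to 1 (fully open at 1, half-way at 0, shut at -1). A call has 1 to 20 rows; each row is the pose to reach, as a shift and turn from the pose commanded when the call began, along the tool's axes at that moment; what a row does not reach only later rows make up. A row lasts 1/12 s, in which the tool goes at most 41.7 mm and 7.16 degrees, less where a joint would pass 70% of its speed; a pose out of reach is approached as far as the arm can. A call with a gripper value outside its range is refused whole. The fingers move at their own pace and stop on an object; "newtons" is the grip in N (left out, the last holds). Time passes only in rows, so rows that repeat a pose let the fingers close. It gives the time, the measured TCP pose, the force, the opening and the grip force at its end, in the units of the state.
- readout.observe(): the state, without advancing time (a new reading comes with each control period).
- cams.get_image(name): name is "scene" or "top" or "wrist"; returns the picture (420x560x3 uint8, blue, green, red); there is no depth.
- cams.camera_info(name): a dict with "camera_matrix" (3x3 intrinsics, pixels), "R" (3x3) and "t" (3): a world point X has camera coordinates R X + t. Camera axes: x right, y down, z forward; pixel columns grow to the right and rows downward; lengths in m; the calibration is good to about 2 mm. A picture is of the moment at which its call begins: read the wrist's pose just before it. camera_info takes no time and is no camera call; for the wrist camera it gives the pose at the moment of the call.
- job.sign_off(): hands the job in; it is judged then, once.
The state is a dict: "clock": time; "joints": joint angles; "dq": joint speeds; "joint_efforts": joint torques, N m; "position": TCP position; "ee_rot": TCP orientation; "force": force on the tool from outside, world axes, zero at the start; "ft_torque": the same for the moment, N m; "width": opening from 0.0 (shut) to 1.0 (fully open); "gripper_force": force on a finger pad.
Only numpy, scipy, OpenCV 4.12 (cv2) and the standard library are available. Lean on these libraries where they do the work, as an engineer would, in place of code of your own. Each camera call takes 0.05 s, during which the arm holds its last target. There are 200 camera calls.

## Task

Get the gel casting stand ready to cast: work out every stuck stop pin in its bed by twisting it back and forth while pulling, without lifting the stand off the bench, and collect the pins in the steel parts tray. Lay the clear gel tray flat in the bed between the gate and the far dam, then stand the wedge point down in the slot behind the gate and tap it down with the mallet, without hitting the gel tray, until it goes no further and the gel tray is locked tight against the dam. Put the mallet back down on the bench, clear of the stand and the parts tray.

Things in the scene. Friction and masses are not known exactly. Their poses are not given: they have to be found in the camera images.
- stand: gel casting stand, 212 x 90 mm, 1.2 kg, loose on the bench on rubber feet. Origin: bench level under mid-bed; x along it from wedge end to far dam, z up; bed at z 30. A stuck pin pulled straight takes 14 to 20 N and lifts or tips the stand (about 12 N); twisted +-0.5 rad while rising 1.5 mm in each 0.6 s swing it takes 4 to 8 N. Dam face x 57, top z 56; abutment face x -76.7, top z 74
- gel_tray: clear acrylic mini gel tray, 110 (own x) x 62 (y) x 22 mm, 0.12 kg, U-section: floor 4 mm, two side walls 4 mm thick along x, ends open. Origin: centre of underside. Fits the bed either way round, its length along the stand, between four guide lips 5 mm high (2.5 mm play each side) near the ends of the bed; 8 mm play lengthwise while the gate is back. Locked: at stand x 2, y 0, z 30
- wedge: grey plastic wedge, 66 mm tall, 26 mm wide (own y); origin: middle of its 5 mm thin end, z up to the head. Face x -2.5 is straight; the other slopes from x 2.5 to 18.5 at 48 mm, then a head 21 x 26 x 18 mm. Starts point down in a pocket at the stand's far end, same way round as in the slot. Loose in the slot its origin is at stand x -74.2, z 48 to 60; locked, z about 36
- wedge_top (a point): centre of the wedge's flat top (21 x 26 mm), where it is struck; 102 mm above the bench when locked, 114 to 126 when loose in the slot
- slot (a point): upper edge of the abutment's face, mid-width, on the stand, 74 mm above its origin: the wedge's straight face goes against this face (wedge x = stand x), its sloped face against the gate. Stand frame axes. Slot 9.7 mm wide at the top while the gate is back, open at both sides
- gate: white pressure plate of the stand, 62 mm wide, top at z 74, slides along stand x: 0 when back (pressing face at stand x -61), 8 mm forward when it presses the tray on the dam. Its frame is the stand's, shifted by the travel. Light return spring. Its back slopes 1 in 3, like the wedge; taps of about 15 N lock the wedge with 15 to 30 N on the tray; friction then holds it
- mallet: small mallet, 0.22 kg, standing on one nylon face: head 40 x 40 x 46 mm, origin at the centre of the lower face, z up; wooden handle 13 (y) x 16 (z) mm, level, from own x -20 to -125 mm, its axis 23 mm above the lower face
- mallet_grip (a point): on the handle's axis 48 mm from the head's centre, 23 mm above the lower face; mallet axes
- parts_tray: open steel tray, loose, 140 (own x) x 100 (y) x 28 mm, walls and floor 3 mm; origin: centre of the underside
- pin0: steel stop pin, may be absent: round shank 10 mm dia. reaching 22 mm below the origin, collar 18 dia. x 4 mm on the bed (origin: centre of the collar's underside), T-head 24 (own x) x 9 (own y) x 16 mm, 16 to 32 mm above the origin; z up. Stuck in bore0 until risen 16 mm: see stand
- pin1: steel stop pin, may be absent: round shank 10 mm dia. reaching 22 mm below the origin, collar 18 dia. x 4 mm on the bed (origin: centre of the collar's underside), T-head 24 (own x) x 9 (own y) x 16 mm, 16 to 32 mm above the origin; z up. Stuck in bore1 until risen 16 mm: see stand
- pin2: steel stop pin, may be absent: round shank 10 mm dia. reaching 22 mm below the origin, collar 18 dia. x 4 mm on the bed (origin: centre of the collar's underside), T-head 24 (own x) x 9 (own y) x 16 mm, 16 to 32 mm above the origin; z up. Stuck in bore2 until risen 16 mm: see stand
- bore0 (a point): mouth of the bore of pin0 in the bed, at stand x -30, y 15, z 30 mm; through hole; pin is free once 18 mm up
- bore1 (a point): mouth of the bore of pin1 in the bed, at stand x 2, y -15, z 30 mm; through hole; pin is free once 18 mm up
- bore2 (a point): mouth of the bore of pin2 in the bed, at stand x 32, y 15, z 30 mm; through hole; pin is free once 18 mm up

How it is judged:
On the way, in this order (a step that is already met when the one before it is completed fails the run):
1. every stop pin is drawn right out of its bore (distance between pin0 and bore0 above 0.03 m and distance between pin1 and bore1 above 0.03 m and distance between pin2 and bore2 above 0.03 m), for 0.1 s.
2. the gel tray lies flat in the bed (x of gel_tray in the frame of stand between -0.0085 and 0.0045 m and y of gel_tray in the frame of stand between -0.006 and 0.006 m and z of gel_tray in the frame of stand between 0.026 and 0.0335 m and angle between the x axis of gel_tray and the x axis of stand, either way round below 0.1 rad and angle between gel_tray's own z axis and vertical below 0.06 rad), for 0.2 s.
3. the mallet drives the wedge home beside the gate (contact force between mallet and wedge above 3 N and z of wedge in the frame of stand below 0.039 m), for 0.01 s.
At the end, for the whole second after the job is handed in: Pins present lie in the parts tray, flat on the bench; gel tray flat in the bed, within 3 mm of the dam, square to 0.1 rad; wedge upright in the slot, thin end under 39 mm above the bench, the gate pressing on the gel tray with over 8 N; mallet at rest on the bench, clear of stand and parts tray (x of pin0 in the frame of parts_tray between -0.07 and 0.07 m and y of pin0 in the frame of parts_tray between -0.05 and 0.05 m and z of pin0 in the frame of parts_tray between 0 and 0.035 m and x of pin1 in the frame of parts_tray between -0.07 and 0.07 m and y of pin1 in the frame of parts_tray between -0.05 and 0.05 m and z of pin1 in the frame of parts_tray between 0 and 0.035 m and x of pin2 in the frame of parts_tray between -0.07 and 0.07 m and y of pin2 in the frame of parts_tray between -0.05 and 0.05 m and z of pin2 in the frame of parts_tray between 0 and 0.035 m and height (world z) of parts_tray below 0.01 m and angle between parts_tray's own z axis and vertical below 0.1 rad and x of gel_tray in the frame of stand between -0.001 and 0.0045 m and y of gel_tray in the frame of stand between -0.006 and 0.006 m and z of gel_tray in the frame of stand between 0.026 and 0.0335 m and angle between the x axis of gel_tray and the x axis of stand, either way round below 0.1 rad and angle between gel_tray's own z axis and vertical below 0.06 rad and x of wedge in the frame of stand between -0.0785 and -0.07 m and y of wedge in the frame of stand between -0.02 and 0.02 m and z of wedge in the frame of stand below 0.039 m and angle between the z axis of wedge and the z axis of stand, either way round below 0.12 rad and contact force between gate and gel_tray above 8 N and height (world z) of mallet_grip below 0.045 m and horizontal distance between mallet and stand above 0.09 m and contact force between mallet and stand below 0.1 N and linear speed of mallet below 0.03 m/s and contact force between mallet and parts_tray below 0.1 N); the robot touches nothing.
It fails at once if the stand is lifted or tipped off the bench (more than 5 mm or 0.06 rad) (height (world z) of stand above 0.005 m or angle between stand's own z axis and vertical above 0.06 rad).
It fails at once if the mallet hits the gel tray (over 6 N) (contact force between mallet and gel_tray above 6 N).
Of pin0, pin1, pin2 only 2 to 3 are there at a start; the rules pass over those that are not, and their reading is None.
At some moment in a run one of mallet, parts_tray may be knocked a few centimetres aside while the robot is not near it.
It also fails if it takes over 210 s, if anything falls off the work surface, if the arm or the gripper's body presses on something with over 40 N, if the wrist force passes 120 N, or if a joint passes its speed limit or range.

## Working session

There is one attempt and no reset: what is moved stays moved. The work goes in short steps, Python scripts to look and compute and a tool call to move; the robot and the scene stay as the last step left them, time stands still between calls to the robot, and variables do not carry over. Pictures are saved under pics/ and viewed, at most 14 in all, crops included, and the job is handed in when it is done.

Besides the shell and the picture viewer there is one more tool, called after ">>>" by a JSON object that holds its "name" and its "arguments". drive_tool: Moves the arm, as the interface text tells. Its arguments: {"type":"object","properties":{"commands":{"type":"array"},"newtons":{"type":"number"}},"required":["commands"]}

```bash
mkdir -p pics; ls; python3 - <<'E'
from cell import readout,cams
import cv2
s=readout.observe();print({k:s[k] for k in('clock','position','ee_rot','width','force')})
for n in('scene','top'):
    cv2.imwrite(f'pics/{n}0.png',cams.get_image(n));c=cams.camera_info(n);print(n,c)
E
```

```text
pics
{'clock': 0.0, 'position': array([0.23966297, 0.5766455 , 0.22594557]), 'ee_rot': array([-6.14686037e-01, -3.08070434e+00,  2.50197517e-03]), 'width': 1.0001435019375595, 'force': array([ 0.44386572, -1.08855087, -0.024524  ])}
scene {'camera_matrix': array([[405.50503275,   0.        , 288.65187299],
       [  0.        , 405.50503275, 210.49547532],
       [  0.        ,   0.        ,   1.        ]]), 'R': array([[ 0.81606957, -0.57755408,  0.02148823],
       [-0.32739221, -0.49259691, -0.80632662],
       [ 0.47628227,  0.65098354, -0.59108006]]), 't': array([-0.44568149,  0.21238301,  0.6541959 ])}
top {'camera_matrix': array([[403.91880803,   0.        , 277.61593877],
       [  0.        , 403.91880803, 211.74214192],
       [  0.        ,   0.        ,   1.        ]]), 'R': array([[ 0.01790954, -0.99934042, -0.03159067],
       [-0.9920564 , -0.01382656, -0.12503173],
       [ 0.12451247,  0.03357898, -0.99164968]]), 't': array([0.00235524, 0.56662381, 0.94213337])}
```

View pics/top0.png

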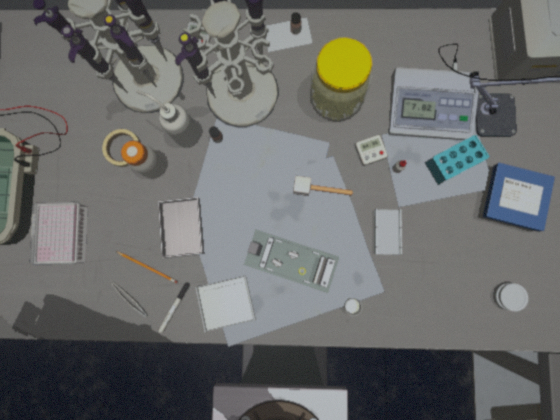

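View pics/scene0.png

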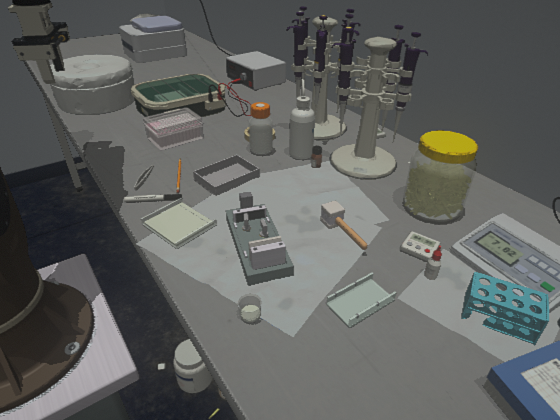

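```bash
cat >h.py <<'E'
import numpy as np,cv2
from cell import readout,cams
from scipy.spatial.transform import Rotation as Ro
def ray(ci,u,v,z):
    K,R,t=ci['camera_matrix'],ci['R'],ci['t']
    d=R.T@np.linalg.solve(K,[u,v,1.]);c=-R.T@t
    return (c+d*(z-c[2])/d[2]).round(4)
def proj(ci,X):
    p=ci['camera_matrix']@(ci['R']@np.array(X,float)+ci['t']);return (p[:2]/p[2]).round(1)
def snap(name,f):
    s=readout.observe();ci=cams.camera_info(name);im=cams.get_image(name)
    cv2.imwrite(f,im);np.savez(f[:-4]+'.npz',**ci);return s,ci,im
def tool(target,yaw=None):
    """from current measured pose: shift in tool axes (cm) to target TCP, turn about tool z for yaw of tool y axis (mod pi), tilt error"""
    s=readout.observe();R=Ro.from_rotvec(s['ee_rot'])
    d=R.inv().apply(np.array(target)-s['position'])*100
    out=d.round(2)
    return out
def down(yaw):
    """tool pointing down with its y axis at world angle yaw"""
    y=np.array([np.cos(yaw),np.sin(yaw),0]);z=np.array([0,0,-1.]);return Ro.from_matrix(np.c_[np.cross(y,z),y,z])
def turn(yaw):
    R=Ro.from_rotvec(readout.observe()['ee_rot']);c=[(R.inv()*down(yaw+k*np.pi)).as_rotvec() for k in(0,1)]
    return [x.round(3) for x in c]
E
python3 - <<'E'
from h import *
ci=cams.camera_info('top')
for n,u,v,z in[('stand wedgeend',325,273,.074),('damend',257,250,.05),('mallet',302,186,.046),('handle end',351,192,.023),('ptray',182,228,.028),('gtray',389,232,.022)]:print(n,ray(ci,u,v,z))
for k in(0,1):pass
im=cv2.imread('pics/top0.png');cv2.imwrite('pics/c0.png',cv2.resize(im[220:305,235:350],None,fx=6,fy=6,interpolation=cv2.INTER_CUBIC))
im=cv2.imread('pics/scene0.png')
cv2.imwrite('pics/c1.png',cv2.resize(im[150:330,190:420],None,fx=3,fy=3,interpolation=cv2.INTER_CUBIC))
s=readout.observe();c=cams.camera_info('wrist');R=Ro.from_rotvec(s['ee_rot']);cc=-c['R'].T@c['t'];print('wristcam in tool',R.inv().apply(cc-s['position']),(c['R']@R.as_matrix()).round(2),c['camera_matrix'][0])
print(R.as_matrix().round(3))
E
```

```text
stand wedgeend [ 0.4229 -0.1002  0.074 ]
damend [0.473  0.0579 0.05  ]
mallet [ 0.6285 -0.0466  0.046 ]
handle end [ 0.6194 -0.1674  0.023 ]
ptray [0.5241 0.2449 0.028 ]
gtray [ 0.5226 -0.2585  0.022 ]
wristcam in tool [ 0.08060413  0.00128673 -0.15818471] [[ 0.    1.    0.  ]
 [-0.95  0.   -0.3 ]
 [-0.3  -0.    0.95]] [350.02273349   0.         279.94028926]
[[-0.923  0.384 -0.   ]
 [ 0.384  0.923 -0.001]
 [-0.    -0.001 -1.   ]]
```

View pics/c1.png

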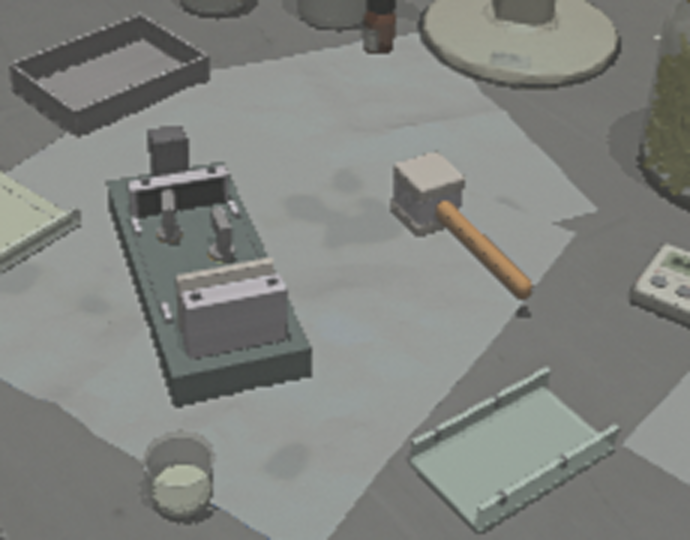

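The scene crop shows the stand (gate end near the bottom right), with two pins visible near (170,215) and (222,240). The wedge is in the pocket at the top, and the mallet, gel tray and parts tray are all in view. I'll move the wrist camera over the stand next.

>>> {"name": "drive_tool", "arguments": {"commands": [[[0,0,0],[-39.9,-47.7,2.6],1],[[0,0,0],[-39.9,-47.7,2.6],1],[[0,0,0],[-39.9,-47.7,2.6],1],[[0,0,0],[-39.9,-47.7,2.6],1],[[0,0,0],[-39.9,-47.7,2.6],1],[[0,0,0],[-39.9,-47.7,2.6],1],[[0,0,0],[-39.9,-47.7,2.6],1],[[0,0,0],[-39.9,-47.7,2.6],1],[[0,0,0],[-39.9,-47.7,2.6],1],[[0,0,0],[-39.9,-47.7,2.6],1],[[0,0,0],[-39.9,-47.7,2.6],1],[[0,0,0],[-39.9,-47.7,2.6],1],[[0,0,0],[-39.9,-47.7,2.6],1],[[0,0,0],[-39.9,-47.7,2.6],1],[[0,0,0],[-39.9,-47.7,2.6],1],[[0,0,0],[-39.9,-47.7,2.6],1],[[0,0,0],[-39.9,-47.7,2.6],1],[[0,0,0],[-39.9,-47.7,2.6],1],[[0,0,0],[-39.9,-47.7,2.6],1],[[0,0,0],[-39.9,-47.7,2.6],1]]}}

```text
clock: 1.77
position: [0.425, -0.0152, 0.2006]
ee_rot: [-0.611, -3.081, -0.0]
force: [-0.1, -0.4, 0.3]
width: 1.0
gripper_force: 0.0
```

```bash
python3 - <<'E'
from h import *
s,ci,im=snap('wrist','pics/w1.png');print(s['clock'],s['position'],s['joints'].round(2))
E
```

```text
1.7667 [ 0.42495812 -0.01517719  0.20064291] [-0.46  0.13  0.42  2.09 -0.07  0.93  1.17]
```

View pics/w1.png

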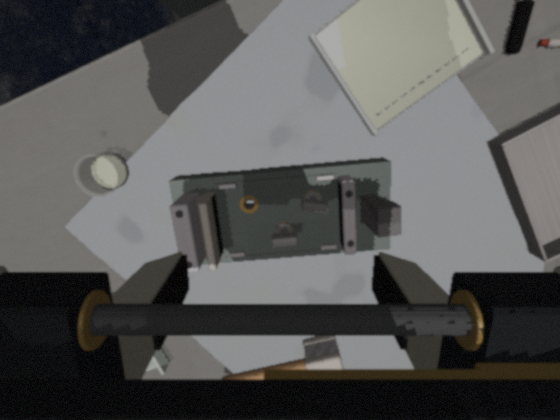

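The empty bore0 is the ring at about (249,204). The pins are at about (285,238) (pin1) and (315,202) (pin2), the gate at left, the wedge at right. I'll zoom in to read the corners.

```bash
python3 - <<'E'
from h import *
im=cv2.imread('pics/w1.png')[150:280,160:410]
im=cv2.convertScaleAbs(im,alpha=2.0)
cv2.imwrite('pics/c2.png',cv2.resize(im,None,fx=3.2,fy=3.2,interpolation=cv2.INTER_CUBIC))
E
```

```text
(no output)
```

View pics/c2.png

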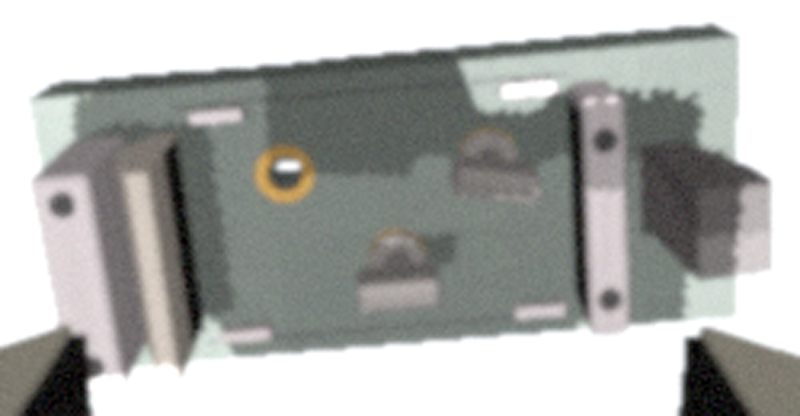

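```bash
python3 - <<'E'
from h import *
from scipy.optimize import least_squares
ci=dict(np.load('pics/w1.npz'))
f=lambda u,v:(u/3.2+160-.34,v/3.2+150-.34)
P={n:ray(ci,*f(*p),z) for n,p,z in[('TL',(38,97),.03),('TR',(736,40),.03),('BR',(733,315),.03),('bore0',(286,174),.03),('dam1',(605,140),.056),('dam2',(610,298),.056),('damTL',(575,92),.056),('damBL',(586,330),.056),('pin1top',(399,295),.062),('pin1colR',(398,248),.034),('pin2top',(497,180),.062),('p1a',(362,312),.062),('p1b',(437,305),.062),('p2a',(457,192),.062),('p2b',(535,200),.062),('wedgetop',(737,228),.09)]}
d=P['TR']-P['TL'];yaw=np.arctan2(d[1],d[0]);print('yaw edge',yaw, np.linalg.norm(d), np.linalg.norm(P['BR']-P['TR']))
d=P['damBL']-P['damTL'];print('yaw dam',np.arctan2(d[1],d[0])+np.pi/2)
Rz=Ro.from_euler('z',yaw)
# origin from bore0
o=P['bore0']-Rz.apply([-.03,.015,.03]);print('origin',o,yaw)
for n in P:print(n,P[n],(Rz.inv().apply(P[n]-o)*1000).round(1))
E
```

```text
yaw edge 1.261972808932526 0.2079371299215222 0.08795072484067432
yaw dam 1.2759946157044117
origin [ 4.50608518e-01 -2.33783161e-02  3.46944695e-18] 1.261972808932526
TL [ 0.377  -0.1063  0.03  ] [-101.4   44.9   30. ]
TR [0.4402 0.0918 0.03  ] [106.6  44.9  30. ]
BR [0.524  0.0651 0.03  ] [106.6 -43.   30. ]
bore0 [ 0.4272 -0.0474  0.03  ] [-30.  15.  30.]
dam1 [0.4461 0.0439 0.056 ] [62.7 24.7 56. ]
dam2 [0.4916 0.0297 0.056 ] [ 63.  -22.9  56. ]
damTL [0.43   0.0407 0.056 ] [54.8 39.1 56. ]
damBL [0.4985 0.0199 0.056 ] [ 55.8 -32.5  56. ]
pin1top [ 0.465  -0.0259  0.062 ] [  2.  -14.5  62. ]
pin1colR [ 0.4612 -0.0243  0.034 ] [  2.3 -10.4  34. ]
pin2top [0.4436 0.012  0.062 ] [31.6 17.4 62. ]
p1a [ 0.4658 -0.0377  0.062 ] [ -9.  -18.8  62. ]
p1b [ 0.472 -0.017  0.062] [ 12.6 -18.4  62. ]
p2a [0.4426 0.0006 0.062 ] [20.4 14.9 62. ]
p2b [0.453  0.0198 0.062 ] [41.9 10.8 62. ]
wedgetop [0.4699 0.0643 0.09  ] [89.4  8.3 90. ]
```

>>> {"name": "drive_tool", "arguments": {"commands": [[[0,0,-0.4],[-2,0.3,5],0],[[0,0,-0.8],[-4.15,0.56,8],0],[[0,0,-1.2],[-4.15,0.56,8],0],[[0,0,-1.68],[-4.15,0.56,8],0],[[0,0,-1.68],[-4.15,0.56,8],0],[[0,0,-1.68],[-4.15,0.56,8],0],[[0,0,-1.68],[-4.15,0.56,8],0],[[0,0,-1.68],[-4.15,0.56,8],0],[[0,0,-1.68],[-4.15,0.56,8],0],[[0,0,-1.68],[-4.15,0.56,8],0],[[0,0,-1.68],[-4.15,0.56,8],0],[[0,0,-1.68],[-4.15,0.56,8],0],[[0,0,-1.68],[-4.15,0.56,8],0],[[0,0,-1.68],[-4.15,0.56,8],0],[[0,0,-1.68],[-4.15,0.56,8],0],[[0,0,-1.68],[-4.15,0.56,8],0],[[0,0,-1.68],[-4.15,0.56,8],0],[[0,0,-1.68],[-4.15,0.56,8],0]], "newtons": 40}}

```text
clock: 3.32
position: [0.4657, -0.0271, 0.1207]
ee_rot: [1.883, -2.515, 0.0]
force: [0.2, -0.7, -0.1]
width: 0.5
gripper_force: 0.0
```

```bash
python3 - <<'E'
from h import *
s,ci,im=snap('wrist','pics/w2.png');print(s['clock'],s['position'],s['joints'].round(2))
print(tool([.4655,-.026,.038]),turn(2.836),[proj(ci,[.4655,-.026,.062])])
E
```

```text
3.3167 [ 0.46569645 -0.02707002  0.12069461] [ 0.04  0.32 -0.12  2.07  0.06  0.76  2.74]
[-0.09  0.05  8.27] [array([-0.   , -0.   ,  0.021]), array([ 1.000e-03, -0.000e+00, -3.121e+00])] [array([281.1, 230.1])]
```

View pics/w2.png

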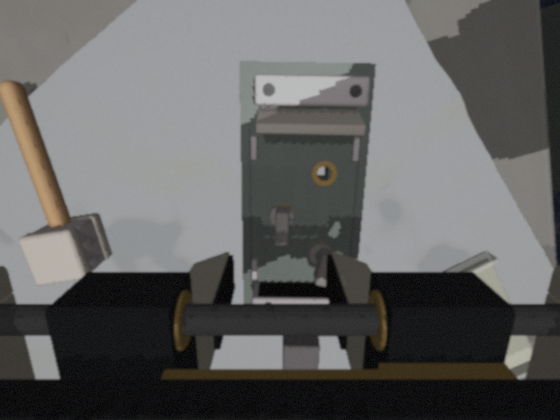

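Pin1 appears at about (282,225), as predicted, but joint 7 reached its limit. I'll turn half a revolution the other way, which gives the same grasp.

>>> {"name": "drive_tool", "arguments": {"commands": [[[0,0,0.12],[0,0,0],0],[[0,0,0.25],[0,0,0],0],[[0,0,0.37],[0,0,0],0],[[0,0,0.5],[0,0,0],0],[[0,0,0.62],[0,0,0],0],[[0,0,0.75],[0,0,0],0],[[0,0,0.87],[0,0,0],0],[[0,0,1.0],[0,0,0],0],[[0,0,1.12],[0,0,0],0],[[0,0,1.25],[0,0,0],0],[[0,0,1.37],[0,0,0],0],[[0,0,1.5],[0,0,0],0],[[0,0,1.62],[0,0,0],0],[[0,0,1.75],[0,0,0],0],[[0,0,1.87],[0,0,0],0],[[0,0,2.0],[0,0,0],0],[[0,0,2.12],[0,0,0],0],[[0,0,2.25],[0,0,0],0],[[0,0,2.37],[0,0,0],0],[[0,0,2.5],[0,0,0],0]]}}

```text
clock: 5.03
position: [0.4658, -0.0267, 0.1209]
ee_rot: [1.793, 2.579, 0.0]
force: [0.3, 0.5, 0.7]
width: 0.502
gripper_force: 0.0
```

>>> {"name": "drive_tool", "arguments": {"commands": [[[0,0,0.12],[0,0,0],0],[[0,0,0.24],[0,0,0],0],[[0,0,0.36],[0,0,0],0],[[0,0,0.48],[0,0,0],0],[[0,0,0.6],[0,0,0],0],[[0,0,0.64],[0,0,0],0],[[0,0,0.64],[0,0,0],0],[[0,0,0.64],[0,0,0],0],[[0,0,0.64],[0,0,0],0]]}}

```text
clock: 5.78
position: [0.4658, -0.0269, 0.1208]
ee_rot: [2.506, 1.895, 0.0]
force: [-0.1, -0.1, -0.5]
width: 0.502
gripper_force: 0.0
```

```bash
python3 - <<'E'
from h import *
s=readout.observe();print(s['clock'],s['position'],s['joints'].round(2))
print(tool([.4655,-.026,.038]),turn(2.836))
E
```

```text
5.7833 [ 0.465777   -0.02689159  0.12082994] [-0.54  0.35  0.62  2.11 -0.29  0.76 -0.01]
[ 0.08 -0.05  8.28] [array([ 0.   ,  0.   , -3.112]), array([ 0.  , -0.  ,  0.03])]
```

>>> {"name": "drive_tool", "arguments": {"commands": [[[0,0,0.03],[0.08,-0.05,3],0],[[0,0,0.03],[0.08,-0.05,5],0],[[0,0,0.03],[0.08,-0.05,6.5],0],[[0,0,0.03],[0.08,-0.05,7.5],0],[[0,0,0.03],[0.08,-0.05,8.2],0],[[0,0,0.03],[0.08,-0.05,8.2],0],[[0,0,0.03],[0.08,-0.05,8.2],-1],[[0,0,0.03],[0.08,-0.05,8.2],-1],[[0,0,0.03],[0.08,-0.05,8.2],-1],[[0,0,0.03],[0.08,-0.05,8.2],-1],[[0,0,0.03],[0.08,-0.05,8.2],-1],[[0,0,0.03],[0.08,-0.05,8.2],-1]], "newtons": 40}}

```text
clock: 6.78
position: [0.4657, -0.0262, 0.039]
ee_rot: [2.536, 1.854, 0.001]
force: [-0.2, -0.5, 0.6]
width: 0.111
gripper_force: 0.0
```

>>> {"name": "drive_tool", "arguments": {"commands": [[[0,0,0],[0,0,0],-1],[[0,0,0],[0,0,0],-1],[[0,0,0],[0,0,0],-1],[[0,0,0],[0,0,0],-1],[[0,0,0.125],[0,0,-0.02],-1],[[0,0,0.25],[0,0,-0.04],-1],[[0,0,0.375],[0,0,-0.06],-1],[[0,0,0.5],[0,0,-0.08],-1],[[0,0,0.375],[0,0,-0.1],-1],[[0,0,0.25],[0,0,-0.12],-1],[[0,0,0.125],[0,0,-0.14],-1],[[0,0,0],[0,0,-0.16],-1],[[0,0,-0.125],[0,0,-0.18],-1],[[0,0,-0.25],[0,0,-0.2],-1],[[0,0,-0.375],[0,0,-0.22],-1],[[0,0,-0.5],[0,0,-0.24],-1]], "newtons": 45}}

```text
clock: 8.12
position: [0.4645, -0.0262, 0.0407]
ee_rot: [-1.99, -2.429, 0.002]
force: [-1.8, 0.1, -7.4]
width: 0.096
gripper_force: 45.0
```

>>> {"name": "drive_tool", "arguments": {"commands": [[[0,0,0.125],[0,0,-0.02],-1],[[0,0,0.25],[0,0,-0.04],-1],[[0,0,0.375],[0,0,-0.06],-1],[[0,0,0.5],[0,0,-0.08],-1],[[0,0,0.625],[0,0,-0.1],-1],[[0,0,0.75],[0,0,-0.12],-1],[[0,0,0.875],[0,0,-0.14],-1],[[0,0,1.0],[0,0,-0.16],-1],[[0,0,0.875],[0,0,-0.18],-1],[[0,0,0.75],[0,0,-0.2],-1],[[0,0,0.625],[0,0,-0.22],-1],[[0,0,0.5],[0,0,-0.24],-1],[[0,0,0.375],[0,0,-0.26],-1],[[0,0,0.25],[0,0,-0.28],-1],[[0,0,0.125],[0,0,-0.3],-1],[[0,0,0],[0,0,-0.32],-1]]}}

```text
clock: 9.45
position: [0.4646, -0.0264, 0.0438]
ee_rot: [-1.99, -2.429, 0.002]
force: [-1.0, -0.6, -7.4]
width: 0.096
gripper_force: 45.0
```

>>> {"name": "drive_tool", "arguments": {"commands": [[[0,0,0.125],[0,0,-0.02],-1],[[0,0,0.25],[0,0,-0.04],-1],[[0,0,0.375],[0,0,-0.06],-1],[[0,0,0.5],[0,0,-0.08],-1],[[0,0,0.625],[0,0,-0.1],-1],[[0,0,0.75],[0,0,-0.12],-1],[[0,0,0.875],[0,0,-0.14],-1],[[0,0,1.0],[0,0,-0.16],-1],[[0,0,0.875],[0,0,-0.18],-1],[[0,0,0.75],[0,0,-0.2],-1],[[0,0,0.625],[0,0,-0.22],-1],[[0,0,0.5],[0,0,-0.24],-1],[[0,0,0.375],[0,0,-0.26],-1],[[0,0,0.25],[0,0,-0.28],-1],[[0,0,0.125],[0,0,-0.3],-1],[[0,0,0],[0,0,-0.32],-1]]}}

```text
clock: 10.78
position: [0.4646, -0.0266, 0.0471]
ee_rot: [-1.991, -2.429, 0.002]
force: [-1.0, -1.3, -6.8]
width: 0.094
gripper_force: 45.0
```

>>> {"name": "drive_tool", "arguments": {"commands": [[[0,0,0.125],[0,0,-0.02],-1],[[0,0,0.25],[0,0,-0.04],-1],[[0,0,0.375],[0,0,-0.06],-1],[[0,0,0.5],[0,0,-0.08],-1],[[0,0,0.625],[0,0,-0.1],-1],[[0,0,0.75],[0,0,-0.12],-1],[[0,0,0.875],[0,0,-0.14],-1],[[0,0,1.0],[0,0,-0.16],-1],[[0,0,0.875],[0,0,-0.18],-1],[[0,0,0.75],[0,0,-0.2],-1],[[0,0,0.625],[0,0,-0.22],-1],[[0,0,0.5],[0,0,-0.24],-1],[[0,0,0.375],[0,0,-0.26],-1],[[0,0,0.25],[0,0,-0.28],-1],[[0,0,0.125],[0,0,-0.3],-1],[[0,0,0],[0,0,-0.32],-1]]}}

```text
clock: 12.12
position: [0.4647, -0.0268, 0.0503]
ee_rot: [-1.991, -2.429, 0.002]
force: [-0.8, -1.6, -6.5]
width: 0.096
gripper_force: 45.0
```

>>> {"name": "drive_tool", "arguments": {"commands": [[[0,0,0.125],[0,0,-0.02],-1],[[0,0,0.25],[0,0,-0.04],-1],[[0,0,0.375],[0,0,-0.06],-1],[[0,0,0.5],[0,0,-0.08],-1],[[0,0,0.625],[0,0,-0.1],-1],[[0,0,0.75],[0,0,-0.12],-1],[[0,0,0.875],[0,0,-0.14],-1],[[0,0,1.0],[0,0,-0.16],-1],[[0,0,0.875],[0,0,-0.18],-1],[[0,0,0.75],[0,0,-0.2],-1],[[0,0,0.625],[0,0,-0.22],-1],[[0,0,0.5],[0,0,-0.24],-1],[[0,0,0.375],[0,0,-0.26],-1],[[0,0,0.25],[0,0,-0.28],-1],[[0,0,0.125],[0,0,-0.3],-1],[[0,0,0],[0,0,-0.32],-1]]}}

```text
clock: 13.45
position: [0.4648, -0.0267, 0.0535]
ee_rot: [-1.991, -2.43, 0.002]
force: [-0.6, -2.3, -7.0]
width: 0.098
gripper_force: 45.0
```

>>> {"name": "drive_tool", "arguments": {"commands": [[[0,0,0.125],[0,0,-0.02],-1],[[0,0,0.25],[0,0,-0.04],-1],[[0,0,0.375],[0,0,-0.06],-1],[[0,0,0.5],[0,0,-0.08],-1],[[0,0,0.625],[0,0,-0.1],-1],[[0,0,0.75],[0,0,-0.12],-1],[[0,0,0.875],[0,0,-0.14],-1],[[0,0,1.0],[0,0,-0.16],-1],[[0,0,0.875],[0,0,-0.18],-1],[[0,0,0.75],[0,0,-0.2],-1],[[0,0,0.625],[0,0,-0.22],-1],[[0,0,0.5],[0,0,-0.24],-1],[[0,0,0.5],[0,0,-0.28],-1],[[0,0,0.5],[0,0,-0.32],-1],[[0,0,0.5],[0,0,-0.36],-1]]}}

```text
clock: 14.7
position: [0.4656, -0.0264, 0.0576]
ee_rot: [2.54, 1.849, 0.0]
force: [-0.5, -0.4, -0.2]
width: 0.092
gripper_force: 45.0
```

>>> {"name": "drive_tool", "arguments": {"commands": [[[0,0,0],[0,0,-1],-1],[[0,0,0],[0,0,-3],-1],[[0,0,0],[0,0,-6],-1],[[0,0,0],[0,0,-9],-1],[[0,0,0],[0,0,-9],-1]]}}

```text
clock: 15.12
position: [0.468, -0.0266, 0.1524]
ee_rot: [2.536, 1.849, 0.009]
force: [1.0, -0.6, 0.1]
width: 0.093
gripper_force: 45.0
```

```bash
python3 - <<'E'
from h import *
s,ct,t=snap('top','pics/t2.png');s2,cs,sc=snap('scene','pics/s2.png');print(s['position'])
a=cv2.resize(t[190:310,150:420],None,fx=2.2,fy=2.2,interpolation=cv2.INTER_CUBIC)
b=cv2.resize(sc[130:330,170:420],None,fx=1.6,fy=1.6,interpolation=cv2.INTER_CUBIC)
o=np.zeros((590,600,3),np.uint8);o[:a.shape[0],:a.shape[1]]=a;o[268:268+b.shape[0],:b.shape[1]]=b
cv2.imwrite('pics/c3.png',o)
E
```

```text
[ 0.46796823 -0.02663959  0.1524131 ]
```

View pics/c3.png

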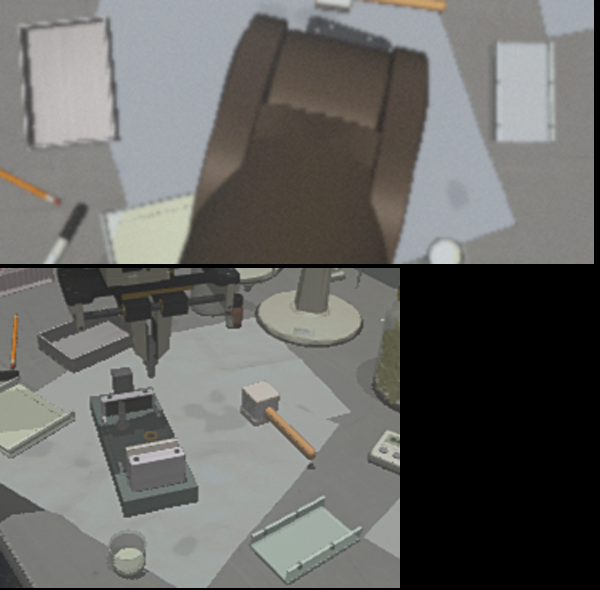

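The pin is held in the fingers, only pin2 remains in the bed, and the parts tray has not moved (top view about (182,227)). I'll carry pin1 there.

>>> {"name": "drive_tool", "arguments": {"commands": [[[0,0,0],[0,0,-3],-1],[[0,0,0],[4,0,-4],-1],[[0,0,0],[8,0,-4],-1],[[0,0,0],[12,-0.2,-4],-1],[[0,0,0],[16,-0.3,-4],-1],[[0,0,0],[20,-0.4,-4],-1],[[0,0,0],[24,-0.5,-3],-1],[[0,0,0],[27.8,-0.7,0],-1],[[0,0,0],[27.8,-0.7,0],-1],[[0,0,0],[27.8,-0.7,4],-1],[[0,0,0],[27.8,-0.7,7],-1],[[0,0,0],[27.8,-0.7,9.5],-1],[[0,0,0],[27.8,-0.7,11.2],-1],[[0,0,0],[27.8,-0.7,11.2],-1],[[0,0,0],[27.8,-0.7,11.2],-1]]}}

```text
clock: 16.47
position: [0.5416, 0.2399, 0.0336]
ee_rot: [-2.537, -1.853, 0.006]
force: [-0.4, -0.5, -0.4]
width: 0.095
gripper_force: 45.0
```

```bash
python3 - <<'E'
from h import *
s,ci,im=snap('wrist','pics/w3.png');print(s['position'],s['joints'].round(2),s['force'])
snap('scene','pics/s3.png')
b=cv2.imread('pics/s3.png')[120:300,130:400];cv2.imwrite('pics/c4.png',np.vstack([cv2.resize(b,(450,300)),cv2.resize(im,(450,300))]))
E
```

```text
[0.5416492  0.23993933 0.03357862] [-0.84  0.65  0.48  1.87 -0.43  0.74 -0.42] [-0.39757616 -0.49581618 -0.39507996]
```

View pics/c4.png

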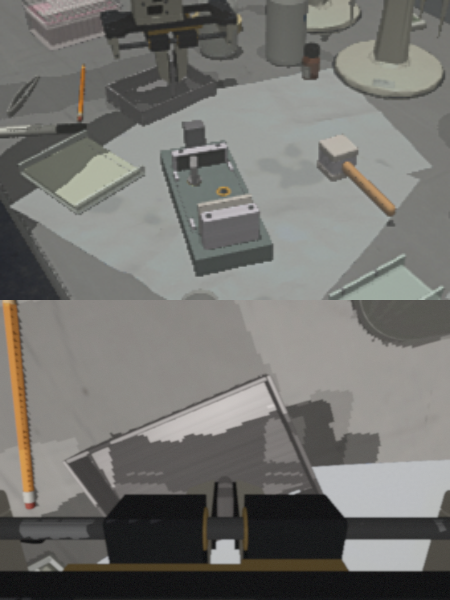

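>>> {"name": "drive_tool", "arguments": {"commands": [[[0,0,0],[0,0,0],-0.3],[[0,0,0],[0,0,0],-0.3],[[0,0,0],[0,0,0],-0.3],[[0,0,0],[0,0,0],-0.3],[[0,0,0],[0,0,0],-0.3],[[0,0,0],[0,0,-4],-0.3],[[0,0,0],[0,0,-8],-0.3],[[0,0,0],[-2,0,-11],-0.3],[[0,0,0.1],[-6,-1,-12],-0.1],[[0,0,0.19],[-10,-1.5,-12],0],[[0,0,0.19],[-14,-2,-12],0],[[0,0,0.19],[-18,-2,-12],0],[[0,0,0.19],[-22,-2.3,-12],0],[[0,0,0.19],[-24.7,-2.3,-10],0],[[0,0,0.19],[-24.7,-2.3,-8.6],0],[[0,0,0.19],[-24.7,-2.3,-8.6],0],[[0,0,0.19],[-24.7,-2.3,-8.6],0]]}}

```text
clock: 17.98
position: [0.4461, 0.0124, 0.1216]
ee_rot: [-2.701, -1.604, 0.001]
force: [0.4, 0.4, 0.2]
width: 0.499
gripper_force: 0.0
```

```bash
python3 - <<'E'
from h import *
s,ci,im=snap('wrist','pics/w4.png');print(s['clock'],s['position'],s['joints'].round(2),s['force'],proj(ci,[.4459,.0116,.062]),proj(ci,[.4655,-.026,.03]),proj(ci,[.4276,-.0476,.03]))
print(tool([.4459,.0116,.039]),turn(-.496))
b,c,t=snap('top','pics/t4.png');
cv2.imwrite('pics/c5.png',np.vstack([im[0:300],cv2.resize(t[180:300,140:364],(560,300))]))
E
```

```text
17.9833 [0.44609496 0.01239959 0.12158   ] [-0.69  0.32  0.68  2.16 -0.3   0.75 -0.31] [0.44837663 0.41339273 0.24321256] [280.2 232.8] [325.8 246.7] [295.4 289.4]
[-0.16 -0.01  8.3 ] [array([ 0.   , -0.   , -0.002]), array([-0.  , -0.  ,  3.14])]
```

View pics/c5.png

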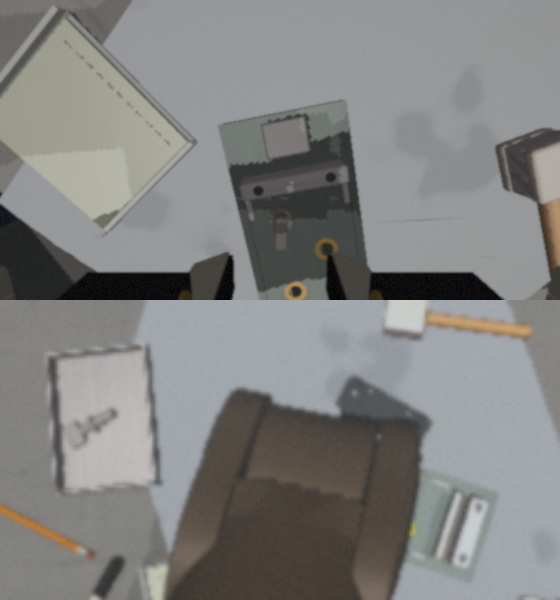

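Pin1 lies in the tray, and pin2's T-head at about (281,232) matches the prediction and is aligned. I'll descend and grip it.

>>> {"name": "drive_tool", "arguments": {"commands": [[[0,0,0],[-0.15,0,3],0],[[0,0,0],[-0.15,0,5],0],[[0,0,0],[-0.15,0,6.5],0],[[0,0,0],[-0.15,0,7.5],0],[[0,0,0],[-0.15,0,8.2],0],[[0,0,0],[-0.15,0,8.2],0],[[0,0,0],[-0.15,0,8.2],-1],[[0,0,0],[-0.15,0,8.2],-1],[[0,0,0],[-0.15,0,8.2],-1],[[0,0,0],[-0.15,0,8.2],-1],[[0,0,0],[-0.15,0,8.2],-1],[[0,0,0],[-0.15,0,8.2],-1],[[0,0,0],[-0.15,0,8.2],-1],[[0,0,0],[-0.15,0,8.2],-1],[[0,0,0],[-0.15,0,8.2],-1]], "newtons": 45}}

```text
clock: 19.33
position: [0.4459, 0.011, 0.0398]
ee_rot: [2.7, 1.605, 0.001]
force: [-1.0, -0.0, 4.7]
width: 0.095
gripper_force: 45.0
```

>>> {"name": "drive_tool", "arguments": {"commands": [[[0,0,0.125],[0,0,-0.02],-1],[[0,0,0.25],[0,0,-0.04],-1],[[0,0,0.375],[0,0,-0.06],-1],[[0,0,0.5],[0,0,-0.08],-1],[[0,0,0.375],[0,0,-0.1],-1],[[0,0,0.25],[0,0,-0.12],-1],[[0,0,0.125],[0,0,-0.14],-1],[[0,0,0],[0,0,-0.16],-1],[[0,0,-0.125],[0,0,-0.18],-1],[[0,0,-0.25],[0,0,-0.2],-1],[[0,0,-0.375],[0,0,-0.22],-1],[[0,0,-0.5],[0,0,-0.24],-1]]}}

```text
clock: 20.33
position: [0.4449, 0.0112, 0.0415]
ee_rot: [-2.212, -2.23, 0.001]
force: [-1.1, 0.1, -5.5]
width: 0.091
gripper_force: 45.0
```

>>> {"name": "drive_tool", "arguments": {"commands": [[[0,0,0.125],[0,0,-0.02],-1],[[0,0,0.25],[0,0,-0.04],-1],[[0,0,0.375],[0,0,-0.06],-1],[[0,0,0.5],[0,0,-0.08],-1],[[0,0,0.625],[0,0,-0.1],-1],[[0,0,0.75],[0,0,-0.12],-1],[[0,0,0.875],[0,0,-0.14],-1],[[0,0,1.0],[0,0,-0.16],-1],[[0,0,0.875],[0,0,-0.18],-1],[[0,0,0.75],[0,0,-0.2],-1],[[0,0,0.625],[0,0,-0.22],-1],[[0,0,0.5],[0,0,-0.24],-1],[[0,0,0.375],[0,0,-0.26],-1],[[0,0,0.25],[0,0,-0.28],-1],[[0,0,0.125],[0,0,-0.3],-1],[[0,0,0],[0,0,-0.32],-1]]}}

```text
clock: 21.67
position: [0.4445, 0.0109, 0.0446]
ee_rot: [-2.212, -2.229, 0.002]
force: [-1.0, -0.9, -6.6]
width: 0.09
gripper_force: 45.0
```

>>> {"name": "drive_tool", "arguments": {"commands": [[[0,0,0.125],[0,0,-0.02],-1],[[0,0,0.25],[0,0,-0.04],-1],[[0,0,0.375],[0,0,-0.06],-1],[[0,0,0.5],[0,0,-0.08],-1],[[0,0,0.625],[0,0,-0.1],-1],[[0,0,0.75],[0,0,-0.12],-1],[[0,0,0.875],[0,0,-0.14],-1],[[0,0,1.0],[0,0,-0.16],-1],[[0,0,0.875],[0,0,-0.18],-1],[[0,0,0.75],[0,0,-0.2],-1],[[0,0,0.625],[0,0,-0.22],-1],[[0,0,0.5],[0,0,-0.24],-1],[[0,0,0.375],[0,0,-0.26],-1],[[0,0,0.25],[0,0,-0.28],-1],[[0,0,0.125],[0,0,-0.3],-1],[[0,0,0],[0,0,-0.32],-1]]}}

```text
clock: 23.0
position: [0.4444, 0.0107, 0.0478]
ee_rot: [-2.212, -2.229, 0.003]
force: [-1.4, -0.7, -4.6]
width: 0.091
gripper_force: 45.0
```

>>> {"name": "drive_tool", "arguments": {"commands": [[[0,0,0.125],[0,0,-0.02],-1],[[0,0,0.25],[0,0,-0.04],-1],[[0,0,0.375],[0,0,-0.06],-1],[[0,0,0.5],[0,0,-0.08],-1],[[0,0,0.625],[0,0,-0.1],-1],[[0,0,0.75],[0,0,-0.12],-1],[[0,0,0.875],[0,0,-0.14],-1],[[0,0,1.0],[0,0,-0.16],-1],[[0,0,0.875],[0,0,-0.18],-1],[[0,0,0.75],[0,0,-0.2],-1],[[0,0,0.625],[0,0,-0.22],-1],[[0,0,0.5],[0,0,-0.24],-1],[[0,0,0.375],[0,0,-0.26],-1],[[0,0,0.25],[0,0,-0.28],-1],[[0,0,0.125],[0,0,-0.3],-1],[[0,0,0],[0,0,-0.32],-1]]}}

```text
clock: 24.33
position: [0.4445, 0.0106, 0.051]
ee_rot: [-2.212, -2.229, 0.003]
force: [-0.5, -2.5, -6.1]
width: 0.092
gripper_force: 45.0
```

>>> {"name": "drive_tool", "arguments": {"commands": [[[0,0,0.125],[0,0,-0.02],-1],[[0,0,0.25],[0,0,-0.04],-1],[[0,0,0.375],[0,0,-0.06],-1],[[0,0,0.5],[0,0,-0.08],-1],[[0,0,0.625],[0,0,-0.1],-1],[[0,0,0.75],[0,0,-0.12],-1],[[0,0,0.875],[0,0,-0.14],-1],[[0,0,1.0],[0,0,-0.16],-1],[[0,0,0.875],[0,0,-0.18],-1],[[0,0,0.75],[0,0,-0.2],-1],[[0,0,0.625],[0,0,-0.22],-1],[[0,0,0.5],[0,0,-0.24],-1],[[0,0,0.375],[0,0,-0.26],-1],[[0,0,0.25],[0,0,-0.28],-1],[[0,0,0.125],[0,0,-0.3],-1],[[0,0,0],[0,0,-0.32],-1]]}}

```text
clock: 25.67
position: [0.4446, 0.0107, 0.0542]
ee_rot: [-2.212, -2.23, 0.003]
force: [-1.1, -1.3, -6.4]
width: 0.095
gripper_force: 45.0
```

>>> {"name": "drive_tool", "arguments": {"commands": [[[0,0,0.125],[0,0,-0.02],-1],[[0,0,0.25],[0,0,-0.04],-1],[[0,0,0.375],[0,0,-0.06],-1],[[0,0,0.5],[0,0,-0.08],-1],[[0,0,0.625],[0,0,-0.1],-1],[[0,0,0.75],[0,0,-0.12],-1],[[0,0,0.875],[0,0,-0.14],-1],[[0,0,1.0],[0,0,-0.16],-1],[[0,0,0.875],[0,0,-0.18],-1],[[0,0,0.75],[0,0,-0.2],-1],[[0,0,0.625],[0,0,-0.22],-1],[[0,0,0.5],[0,0,-0.24],-1],[[0,0,0.5],[0,0,-0.28],-1],[[0,0,0.5],[0,0,-0.32],-1],[[0,0,0.5],[0,0,-0.36],-1]]}}

```text
clock: 26.92
position: [0.4455, 0.0109, 0.0583]
ee_rot: [-2.704, -1.599, -0.0]
force: [0.8, -0.6, -0.3]
width: 0.096
gripper_force: 45.0
```

>>> {"name": "drive_tool", "arguments": {"commands": [[[0,0,0],[0,0,-2],-1],[[0,0,0],[0,0,-5],-1],[[0,0,0],[0,0,-9],-1],[[0,0,0],[0,0,-13],-1],[[0,0,0],[4,0,-13.5],-1],[[0,0,0],[8,-0.2,-13.5],-1],[[0,0,0],[12,-0.4,-13.5],-1],[[0,0,0],[16,-0.6,-13.5],-1],[[0,0,0],[20,-0.8,-13],-1],[[0,0,0],[24,-1,-12],-1],[[0,0,0],[26,-1,-9],-1],[[0,0,0],[26,-1,-6],-1],[[0,0,0],[26,-1,-3],-1],[[0,0,0],[26,-1,0],-1],[[0,0,0],[26,-1,2.2],-1],[[0,0,0],[26,-1,2.4],-1],[[0,0,0],[26,-1,2.4],-1],[[0,0,0],[26,-1,2.4],-1]]}}

```text
clock: 28.42
position: [0.5605, 0.2441, 0.0339]
ee_rot: [2.702, 1.603, -0.002]
force: [0.2, 0.1, -0.2]
width: 0.096
gripper_force: 45.0
```

>>> {"name": "drive_tool", "arguments": {"commands": [[[0,0,0],[0,0,0],-0.3],[[0,0,0],[0,0,0],-0.3],[[0,0,0],[0,0,0],-0.3],[[0,0,0],[0,0,0],-0.3],[[0,0,0],[0,0,0],-0.3],[[0,0,0],[0,0,-4],-0.3],[[0,0,0],[0,0,-8],-0.3],[[0,0,0],[0,0,-12],-0.3],[[0,0,0],[0,0,-15],-0.3],[[0,0,0],[-4,0,-17],0],[[0,0,0],[-8,0,-17],1],[[0,0,0],[-12,0,-17],1],[[0,0,0],[-12,0,-17],1]]}}

```text
clock: 29.5
position: [0.5002, 0.1308, 0.2049]
ee_rot: [-2.707, -1.593, 0.004]
force: [-0.8, -1.8, -0.7]
width: 0.59
gripper_force: 0.0
```

```bash
python3 - <<'E'
from h import *
s,c,t=snap('top','pics/t5.png');print(s['clock'],s['position'],s['joints'].round(2))
a=cv2.resize(t[170:310,140:430],None,fx=2.6,fy=2.1,interpolation=cv2.INTER_CUBIC)
s,c,w=snap('wrist','pics/w5.png')
cv2.imwrite('pics/c6.png',np.vstack([a,cv2.resize(w,(a.shape[1],300))]))
E
```

```text
29.5 [0.50019632 0.13077696 0.20487435] [-0.91  0.32  0.71  1.9  -0.25  1.01 -0.59]
```

View pics/c6.png

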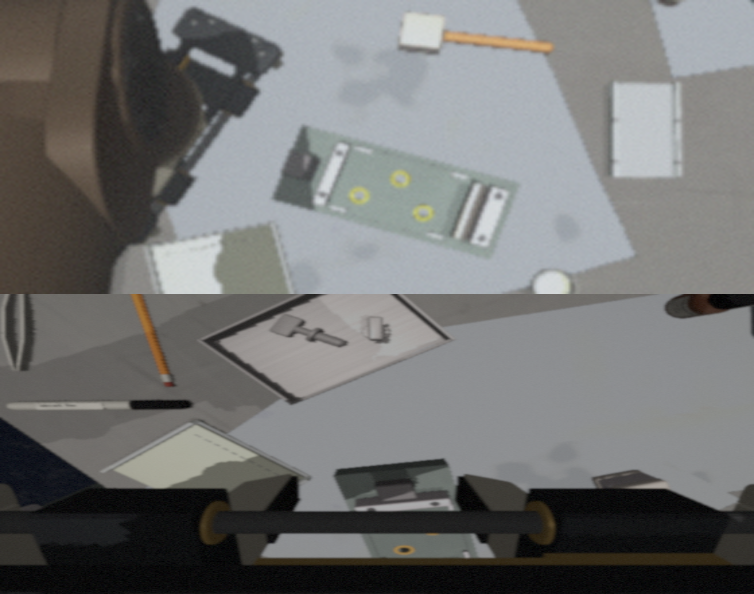

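Both pins are in the parts tray and the bed's three bores are clear. Next I'll go over the gel tray, seen at about (389,232) in the top view.

>>> {"name": "drive_tool", "arguments": {"commands": [[[0,0,0.12],[-3.3,2.1,0],1],[[0,0,0.24],[-6.6,4.2,0],1],[[0,0,0.36],[-9.9,6.3,0],1],[[0,0,0.48],[-13.2,8.4,0],1],[[0,0,0.6],[-16.5,10.5,0],1],[[0,0,0.72],[-19.8,12.5,0],1],[[0,0,0.84],[-23.1,14.6,0],1],[[0,0,0.96],[-26.4,16.7,0],1],[[0,0,1.065],[-29.7,18.8,0],1],[[0,0,1.065],[-33,20.8,0],1],[[0,0,1.065],[-33,20.8,0],1],[[0,0,1.065],[-33,20.8,0],1],[[0,0,1.065],[-33,20.8,0],1]]}}

```text
clock: 30.68
position: [0.5295, -0.2496, 0.2038]
ee_rot: [-3.141, -0.014, 0.001]
force: [0.3, 0.6, -1.1]
width: 1.0
gripper_force: 0.0
```

```bash
python3 - <<'E'
from h import *
s,c,w=snap('wrist','pics/w6.png');print(s['clock'],s['position'],s['ee_rot'],s['joints'].round(2))
cv2.imwrite('pics/c7.png',cv2.convertScaleAbs(cv2.resize(w[60:280,150:410],None,fx=2.7,fy=2.7,interpolation=cv2.INTER_CUBIC),alpha=1.5))
E
```

```text
30.6833 [ 0.52948935 -0.24957499  0.20376232] [-3.14106578e+00 -1.39869682e-02  9.13808704e-04] [-0.29  0.52  0.96  1.75 -0.47  1.12 -0.74]
```

View pics/c7.png

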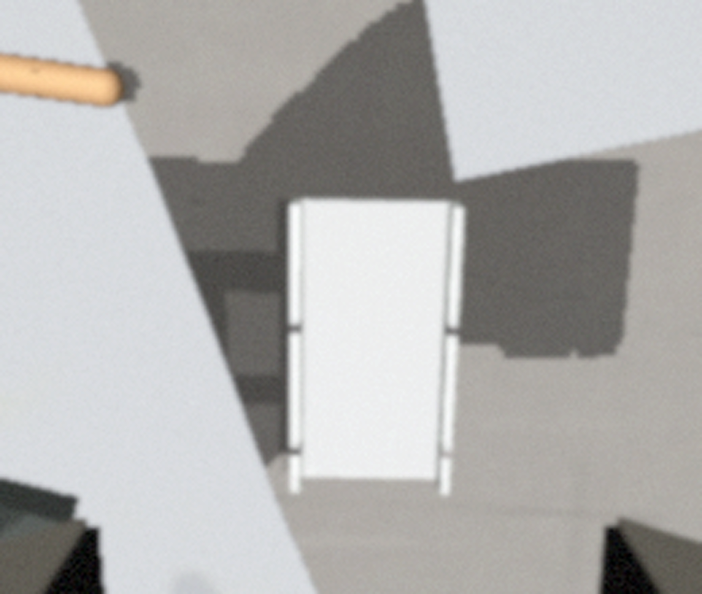

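```bash
python3 - <<'E'
from h import *
ci=dict(np.load('pics/w6.npz'));f=lambda u,v:(u/2.7+150-.3,v/2.7+60-.3)
P=[ray(ci,*f(*p),.022) for p in[(289,203),(291,492),(451,494),(465,206)]];print(P)
c=np.mean(P,0);a=P[0]-P[1];b=P[3]-P[2];print('centre',c,[np.arctan2(x[1],x[0]) for x in(a,b)],np.linalg.norm(a),np.linalg.norm(b),np.linalg.norm(P[0]-P[3]),np.linalg.norm(P[1]-P[2]))
yaw=np.arctan2(*(a+b)[1::-1]);print(yaw)
print(tool([c[0],c[1],.012]),turn(yaw-np.pi/2))
E
```

```text
[array([ 0.5809, -0.2259,  0.022 ]), array([ 0.4711, -0.2255,  0.022 ]), array([ 0.4709, -0.2876,  0.022 ]), array([ 0.5805, -0.288 ,  0.022 ])]
centre [ 0.52585 -0.25675  0.022  ] [np.float64(-0.0036429711338791197), np.float64(-0.0036496188324455217)] 0.10980072859503251 0.10960072992457671 0.06210128823140466 0.06210032206035652
-0.003646291953257953
[-0.38  0.82 19.18] [array([-0.001,  0.   ,  0.014]), array([-1.000e-03, -2.000e-03, -3.128e+00])]
```

>>> {"name": "drive_tool", "arguments": {"commands": [[[0,0,0.014],[-0.38,0.82,4],1],[[0,0,0.014],[-0.38,0.82,8],1],[[0,0,0.014],[-0.38,0.82,12],1],[[0,0,0.014],[-0.38,0.82,15],1],[[0,0,0.014],[-0.38,0.82,17.5],1],[[0,0,0.014],[-0.38,0.82,19],1],[[0,0,0.014],[-0.38,0.82,19.8],1],[[0,0,0.014],[-0.38,0.82,19.8],1],[[0,0,0.014],[-0.38,0.82,19.8],-1],[[0,0,0.014],[-0.38,0.82,19.8],-1],[[0,0,0.014],[-0.38,0.82,19.8],-1],[[0,0,0.014],[-0.38,0.82,19.8],-1],[[0,0,0.014],[-0.38,0.82,19.8],-1],[[0,0,0.014],[-0.38,0.82,19.8],-1]], "newtons": 20}}

```text
clock: 31.9
position: [0.5254, -0.2587, 0.007]
ee_rot: [-3.141, 0.01, -0.002]
force: [-1.1, 1.9, 6.5]
width: 0.677
gripper_force: 20.0
```

```bash
python3 - <<'E'
from h import *
s=readout.observe();print(s['position'],s['ee_rot'],s['width']*92,s['gripper_force'],s['joints'].round(2))
o=np.array([.4506,-.0234,0]);R=Ro.from_euler('z',1.265);c=R.apply([-.002,0,.1])+o
print(c,tool(c),turn(1.265-np.pi/2))
E
```

```text
[ 0.52538974 -0.2586845   0.00696872] [-3.14143718e+00  9.71288560e-03 -1.64200282e-03] 62.29088345742555 20.000968873500824 [-0.12  0.75  0.74  1.92 -0.73  0.76 -0.54]
[ 0.44999789 -0.02530722  0.1       ] [ -7.67 -23.29  -9.31] [array([ 1.000e-03, -1.000e-03, -1.271e+00]), array([-1.00e-03, -1.00e-03,  1.87e+00])]
```

>>> {"name": "drive_tool", "arguments": {"commands": [[[0,0,0],[0,0,-2],-1],[[0,0,0],[0,0,-5],-1],[[0,0,0],[0,0,-9],-1],[[0,0,0],[0,0,-12],-1],[[0,0,-0.12],[-0.8,-2.4,-12],-1],[[0,0,-0.24],[-1.6,-4.8,-12],-1],[[0,0,-0.36],[-2.4,-7.2,-12],-1],[[0,0,-0.48],[-3.2,-9.6,-12],-1],[[0,0,-0.6],[-4,-12,-12],-1],[[0,0,-0.72],[-4.8,-14.4,-12],-1],[[0,0,-0.84],[-5.6,-16.8,-12],-1],[[0,0,-0.96],[-6.4,-19.2,-12],-1],[[0,0,-1.08],[-7.2,-21.5,-12],-1],[[0,0,-1.2],[-7.7,-23.3,-12],-1],[[0,0,-1.271],[-7.7,-23.3,-12],-1],[[0,0,-1.271],[-7.7,-23.3,-12],-1],[[0,0,-1.271],[-7.7,-23.3,-12],-1]]}}

```text
clock: 33.32
position: [0.4495, -0.0255, 0.1265]
ee_rot: [2.537, 1.853, 0.001]
force: [0.3, -0.5, -2.1]
width: 0.672
gripper_force: 20.0
```

```bash
python3 - <<'E'
from h import *
s,ci,w=snap('wrist','pics/w7.png');print(s['clock'],s['position'],s['ee_rot'],s['width']*92,s['joints'].round(2),s['force'])
o=np.array([.4506,-.0234,0]);R=Ro.from_euler('z',1.265);c=R.apply([-.002,0,.1])+o
for p in[(57,20,56),(57,-20,56),(61.5,25,56),(61.5,-25,56),(-61,31,74),(-61,-31,74)]:print(p,proj(ci,o+R.apply(np.array(p)/1000)))
cv2.imwrite('pics/c8.png',cv2.convertScaleAbs(w,alpha=1.5))
E
```

```text
33.3167 [ 0.44946271 -0.02553213  0.12649618] [2.53655860e+00 1.85323856e+00 6.79491300e-04] 61.8378218266878 [-0.55  0.31  0.62  2.14 -0.26  0.76 -0.08] [ 0.29349068 -0.50023248 -2.14221309]
(57, 20, 56) [248.7 139.2]
(57, -20, 56) [310.9 139.1]
(61.5, 25, 56) [240.7 132.1]
(61.5, -25, 56) [318.9 131.9]
(-61, 31, 74) [235.6 314.6]
(-61, -31, 74) [324.9 314.3]
```

View pics/c8.png

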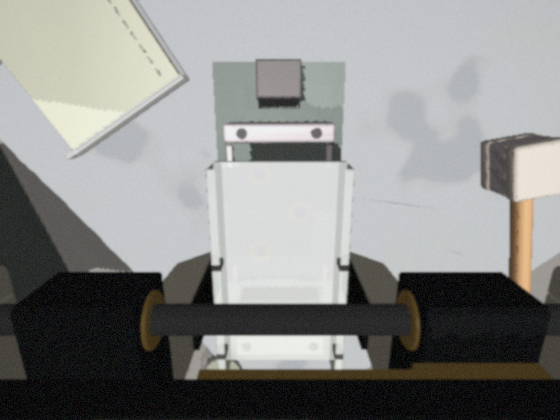

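The tray is held squarely, and the dam's screw heads are at (241,133) and (316,132) as predicted. I'll lower it into the bed.

>>> {"name": "drive_tool", "arguments": {"commands": [[[0,0,0],[0,0.05,3],-1],[[0,0,0],[0,0.05,5],-1],[[0,0,0],[0,0.05,6.5],-1],[[0,0,0],[0,0.05,7.5],-1],[[0,0,0],[0,0.05,8],-1],[[0,0,0],[0,0.05,8.4],-1],[[0,0,0],[0,0.05,8.7],-1],[[0,0,0],[0,0.05,8.8],-1],[[0,0,0],[0,0.05,8.8],-1]]}}

```text
clock: 34.12
position: [0.4502, -0.0254, 0.0386]
ee_rot: [2.534, 1.856, 0.001]
force: [-0.8, -0.1, -1.0]
width: 0.671
gripper_force: 20.0
```

>>> {"name": "drive_tool", "arguments": {"commands": [[[0,0,0],[0,0,0.1],-1],[[0,0,0],[0,0,0.15],-1],[[0,0,0],[0,0,0.15],-1],[[0,0,0],[0,0,0.15],0.7],[[0,0,0],[0,0,0.15],0.7],[[0,0,0],[0,0,0.15],0.7],[[0,0,0],[0,0,0.15],0.7],[[0,0,0],[0,0,-2],0.7],[[0,0,0],[0,0,-6],0.7],[[0,0,0],[0,0,-10],0.7],[[0,0,0],[0,0,-14],0.7],[[0,0,0],[-5,0,-15],0.7],[[0,0,0],[-5,0,-15],0.7],[[0,0,0],[-5,0,-15],0.7]]}}

```text
clock: 35.28
position: [0.4345, -0.0754, 0.1896]
ee_rot: [2.537, 1.852, 0.004]
force: [-0.1, -0.1, -0.6]
width: 0.848
gripper_force: 0.0
```

```bash
python3 - <<'E'
from h import *
s,ci,w=snap('wrist','pics/w8.png');print(s['clock'],s['position'],s['ee_rot'],s['joints'].round(2),s['force'])
b=cv2.convertScaleAbs(w[20:290,130:430],alpha=1.4);snap('scene','pics/s8.png')
c=cv2.imread('pics/s8.png')[180:330,200:400]
cv2.imwrite('pics/c9.png',np.hstack([cv2.resize(b,(500,450)),cv2.resize(c,(300,450))]))
E
```

```text
35.2833 [ 0.43453028 -0.07538501  0.18955923] [2.53658313 1.85169556 0.00377212] [-0.55  0.19  0.71  2.09 -0.16  0.91 -0.06] [-0.08050579 -0.0730701  -0.56280542]
```

View pics/c9.png

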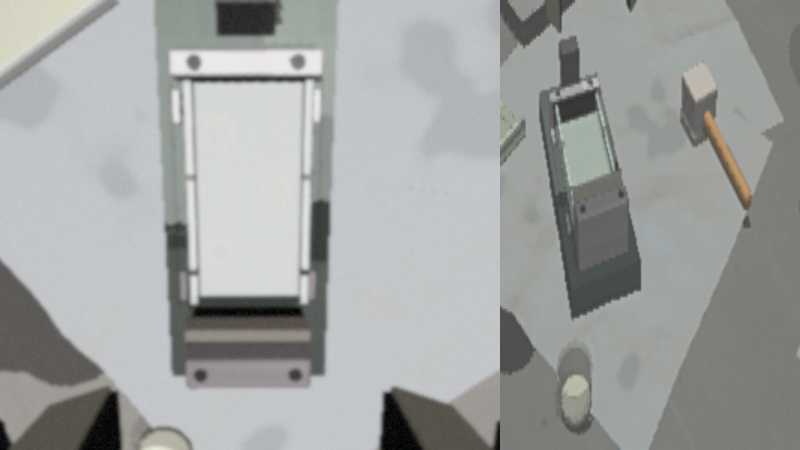

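```bash
python3 - <<'E'
from h import *
o=np.array([.4506,-.0234,0]);R=Ro.from_euler('z',1.265)
S=lambda P:(R.inv().apply(P-o)*1000).round(1)
c8=dict(np.load('pics/w8.npz'));f=lambda u,v:(u*.6+130,v*.6+20)
for n,p,z in[('abL',(187,361),.074),('abR',(308,360),.074),('scrL',(201,375),.074),('scrR',(295,375),.074),('gateback L',(186,342),.074),('gbR',(308,342),.074),('gatefront',(248,330),.074),('dam screwL',(194,62),.056),('dR',(298,62),.056),('trayL',(182,80),.052),('trayR',(312,80),.052),('trayBL',(191,303),.052),('trayBR',(307,303),.052)]:print(n,S(ray(c8,*f(*p),z)))
c7=dict(np.load('pics/w7.npz'));c4=dict(np.load('pics/w4.npz'))
w7=cv2.imread('pics/w7.png');w4=cv2.imread('pics/w4.png')
print(w7[56:110:2,280].mean(1).astype(int),w7[75,250:310:2].mean(1).astype(int));print(w4[112:165:2,287].mean(1).astype(int),w4[137,252:320:2].mean(1).astype(int))
for z in(.085,.09,.095,.1,.105,.11):
    print(z,S(ray(c7,279.5,79,z)),S(ray(c4,286,137,z)),'w',np.linalg.norm(ray(c7,257,79,z)-ray(c7,302,79,z)),np.linalg.norm(ray(c7,279.5,60,z)-ray(c7,279.5,98,z)))
E
```

```text
abL [-79.7  30.7  74. ]
abR [-79.3 -30.1  74. ]
scrL [-87.3  23.9  74. ]
scrR [-87.4 -23.7  74. ]
gateback L [-69.5  30.9  74. ]
gbR [-69.8 -29.8  74. ]
gatefront [-63.3   0.   74. ]
dam screwL [60.9 24.5 56. ]
dR [ 60.7 -23.5  56. ]
trayL [53.6 30.6 52. ]
trayR [ 53.4 -30.5  52. ]
trayBL [-55.5  30.   52. ]
trayBR [-55.7 -31.   52. ]
[132 117  84  94  99  97  98  98  99  98  99  99  98 101  99  97 101 101
 102  99  80  45  29  23  25  57  89] [100 103  99  85  95 100  98  98  99  98  98  96  97  98  99 100  99  97
  99  98  98  99 100  99  96  78  59  90 109 111]
[111 113  78  63  97 119 120 121 121 121 120 121 121 120 121 119 121 121
 123 123 120 108  71  53  51  51  53] [118 120 119 119 119 109 105 119 121 121 121 122 120 121 120 120 121 119
 121 122 121 120 118 120 118 119 121 104  69  68 102 113 109 113]
0.085 [91.5  0.1 85. ] [94.8 -0.5 85. ] w 0.024035390573069512 0.019006577808748207
0.09 [91.2  0.1 90. ] [95.3 -0.4 90. ] w 0.023498297810692615 0.018595160660774077
0.095 [90.9  0.1 95. ] [95.8 -0.5 95. ] w 0.02286591349585665 0.018057962232765915
0.1 [ 90.7   0.1 100. ] [ 96.3  -0.4 100. ] w 0.022233533232484663 0.017616185739256947
0.105 [9.04e+01 1.00e-01 1.05e+02] [ 96.7  -0.5 105. ] w 0.021631458573105986 0.01710935416665398
0.11 [9.0e+01 1.0e-01 1.1e+02] [ 97.2  -0.4 110. ] w 0.021094312029549582 0.016667633305301632
```

The tray sits between the lips and against the dam, square; the slot shows at crop rows 342–361. I'll now look at the wedge from the same relative viewpoint as the slot, so calibration errors cancel.

>>> {"name": "drive_tool", "arguments": {"commands": [[[0,0,0],[4,0,0],0.7],[[0,0,0],[8,0,0],0.4],[[0,0,0],[12,0,0],0.2],[[0,0,0],[16,0,0],0.2],[[0,0,0],[17,0,0],0.2],[[0,0,0],[17,0,0],0.2],[[0,0,0],[17,0,0],0.2],[[0,0,0],[17,0,0],0.2]]}}

```text
clock: 36.05
position: [0.4854, 0.0881, 0.1877]
ee_rot: [-2.535, -1.856, 0.003]
force: [0.4, -0.6, 0.1]
width: 0.602
gripper_force: 0.0
```

```bash
python3 - <<'E'
from h import *
o=np.array([.4506,-.0234,0]);R=Ro.from_euler('z',1.265)
S=lambda P:(R.inv().apply(P-o)*1000).round(1)
s,ci,w=snap('wrist','pics/w9.png');print(s['clock'],s['position'],s['ee_rot'],S(s['position']))
cs=dict(np.load('pics/s3.npz'));c4=dict(np.load('pics/w4.npz'))
for z in(.06,.07,.08,.09):print(z,S(ray(cs,246.4,196.2,z)))
p=proj(ci,o+R.apply([.093,0,.068]));print(p)
u,v=map(int,p);g=w[v-45:v+45,u-45:u+45]
np.set_printoptions(linewidth=250)
print('col',w[v-50:v+50:2,u].mean(1).astype(int));print('row',w[v,u-50:u+50:2].mean(1).astype(int))
cv2.imwrite('pics/c10.png',cv2.resize(cv2.convertScaleAbs(w[v-90:v+70,u-90:u+90],alpha=1.6),None,fx=3,fy=3,interpolation=cv2.INTER_CUBIC))
E
```

```text
36.05 [0.48541674 0.0881251  0.18769889] [-2.53479368 -1.85585697  0.00269669] [116.8   0.4 187.7]
0.06 [104.6  -1.5  60. ]
0.07 [90.2  1.4 70. ]
0.08 [75.7  4.3 80. ]
0.09 [61.3  7.3 90. ]
[280.1 232.7]
col [142 141 143 142 142 141 142 142 122  46  36  36  39  44  47  44  45  47  42  30  35  51  63  62  61  62  62  60  64  63  62  63  60  56  63  61  69  94 108 108 104 102 126 153 154 155 153 153 153 154]
row [143 135  81  62  65  65  60  63  64  63  63  62  63  64  63  61  61  57  63  63  64  62  63  60  63  62  62  65  61  61  60  62  60  65  61  63  63  62  59  63  64  62  63  62  61  66  60  65 117 142]
```

```bash
python3 - <<'E'
from h import *
w=cv2.imread('pics/w9.png').mean(2).astype(int)
for v in range(150,300,5):print(v,' '.join('%3d'%x for x in w[v,200:366:5]))
E
```

```text
150 143 141 142 141 141 140 141 141 142 142 141 143 142 142 142 141 142 142 143 143 142 141 142 142 140 141 142 141 142 142 142 143 141 142
155 142 142 142 142 141 142 142 142 141 142 142 142 142 142 140 143 142 143 141 142 142 142 141 142 141 142 141 141 142 141 142 141 141 141
160 142 142 142 141 143 141 140 142 142 142 142 141 142 141 142 142 142 142 142 143 143 144 143 142 141 142 141 142 142 142 142 143 141 141
165 142 142 142 140 142 142 143 141 142 141 142 142 143 142 142 141 142 142 142 143 141 141 143 142 141 143 141 143 143 142 144 142 141 142
170 143 142 141 143 142 142 143 141 142 142 141 141 143 142 142 143 141 140 141 142 142 141 141 141 141 141 143 141 143 143 140 141 143 142
175 141 141 142 142 142 141 143 143 142 140 141 142 143 142 142 142 142 142 143 142 143 141 141 142 144 141 142 140 142 143 142 143 143 142
180 141 143 142 142 142 145 141 142 141 141 142 143 141 141 141 143 142 142 142 142 142 140 142 145 141 142 141 141 141 142 141 143 143 141
185 137 142 143 143 143 143 143 142 141 142 141 142 142 141 142 141 141 141 143 142 142 144 141 141 141 143 141 141 140 
[... 2399 characters left out ...]

275  59  58  48   2   8 110 141 113  60  84 157 153 154 151 155 154 154 154 154 154 154 152 144 149 106 134 142 104  12  12  48  55  58  59
280  59  56  23   9   2 110 142 112  60  93 160 151 154 152 153 153 154 155 154 153 154 154 148 110 104 138 142 105   6   5  19  58  57  58
285  58  53   5   9   2  99 142 125 103 108 160 150 155 153 154 153 154 154 153 154 153 153 151 105 104 137 141  94  13   6   6  57  57  57
290  59  30   4   6   7 100 140 125 104 108 161 150 153 154 153 154 154 154 152 154 151 151 155 108 104 139 141  99   2   5   4  38  55  58
295  56   4  10   4   8 132 140 136 104 108 161 150 155 153 155 152 153 154 152 153 153 152 155 101 105 136 141 132   6   2   8  10  57  58
```

```bash
python3 - <<'E'
from h import *
w=cv2.imread('pics/w9.png').mean(2);ci=dict(np.load('pics/w9.npz'))
p=w[:,270:291].mean(1);print([(v,int(p[v])) for v in range(196,262)])
q=w[228:238].mean(0);print([(u,int(q[u])) for u in range(256,304)])
o=np.array([.4506,-.0234,0]);R=Ro.from_euler('z',1.265)
S=lambda P:(R.inv().apply(P-o)*1000).round(1)
for v in(221.5,235,247.5):print(v,[S(ray(ci,280,v,z))[0] for z in(.06,.068,.076)])
w=cv2.imread('pics/w8.png').mean(2);p=w[:,255:305].mean(1);print([(v,int(p[v])) for v in range(205,262)])
E
```

```text
[(196, 141), (197, 137), (198, 121), (199, 82), (200, 45), (201, 34), (202, 35), (203, 34), (204, 35), (205, 37), (206, 42), (207, 44), (208, 45), (209, 45), (210, 45), (211, 44), (212, 44), (213, 45), (214, 44), (215, 45), (216, 45), (217, 44), (218, 40), (219, 34), (220, 30), (221, 30), (222, 34), (223, 41), (224, 50), (225, 58), (226, 62), (227, 62), (228, 63), (229, 63), (230, 63), (231, 63), (232, 62), (233, 63), (234, 63), (235, 63), (236, 63), (237, 63), (238, 63), (239, 63), (240, 62), (241, 63), (242, 63), (243, 63), (244, 62), (245, 62), (246, 60), (247, 58), (248, 59), (249, 60), (250, 61), (251, 61), (252, 60), (253, 62), (254, 68), (255, 81), (256, 94), (257, 104), (258, 107), (259, 108), (260, 107), (261, 105)]
[(256, 62), (257, 62), (258, 61), (259, 61), (260, 62), (261, 62), (262, 62), (263, 59), (264, 57), (265, 57), (266, 61), (267, 63), (268, 64), (269, 63), (270, 62), (271, 63), (272, 63), (273, 63), (274, 63), (275, 63), (276, 62), (277, 63), (278, 63), (279, 63), (280, 62), (281, 63), (282, 64), (283, 63), (284, 63), (285, 63), (286, 62), (287, 62), (288, 63), (
[... 301 characters left out ...]
t64(76.0), np.float64(79.4), np.float64(82.9)]
[(205, 11), (206, 6), (207, 5), (208, 10), (209, 25), (210, 42), (211, 53), (212, 57), (213, 57), (214, 58), (215, 58), (216, 61), (217, 72), (218, 86), (219, 97), (220, 101), (221, 102), (222, 101), (223, 98), (224, 88), (225, 71), (226, 60), (227, 59), (228, 60), (229, 60), (230, 61), (231, 61), (232, 60), (233, 61), (234, 66), (235, 76), (236, 90), (237, 101), (238, 107), (239, 109), (240, 108), (241, 107), (242, 105), (243, 104), (244, 103), (245, 103), (246, 103), (247, 104), (248, 105), (249, 106), (250, 106), (251, 108), (252, 118), (253, 133), (254, 140), (255, 141), (256, 141), (257, 141), (258, 141), (259, 141), (260, 141), (261, 141)]
```

>>> {"name": "drive_tool", "arguments": {"commands": [[[0,0,0],[-2.6,0,3],0.2],[[0,0,0],[-2.6,0,6],0.2],[[0,0,0],[-2.6,0,9],0.2],[[0,0,0],[-2.6,0,11.5],0.2],[[0,0,0],[-2.6,0,13.5],0.2],[[0,0,0],[-2.6,0,14.5],0.2],[[0,0,0],[-2.6,0,14.9],0.2],[[0,0,0],[-2.6,0,14.9],0.2]], "newtons": 30}}

```text
clock: 36.77
position: [0.478, 0.0635, 0.0392]
ee_rot: [-2.535, -1.855, 0.001]
force: [-0.4, 0.3, -0.3]
width: 0.603
gripper_force: 0.0
```

>>> {"name": "drive_tool", "arguments": {"commands": [[[0,0,0],[0,0,0],-1],[[0,0,0],[0,0,0],-1],[[0,0,0],[0,0,0],-1],[[0,0,0],[0,0,0],-1],[[0,0,0],[0,0,0],-1],[[0,0,0],[0,0,0],-1],[[0,0,0],[0,0,0],-1]], "newtons": 30}}

```text
clock: 37.35
position: [0.4786, 0.0645, 0.0397]
ee_rot: [2.534, 1.857, 0.001]
force: [-1.2, 0.9, 4.7]
width: 0.279
gripper_force: 30.0
```

```bash
python3 - <<'E'
from h import *
o=np.array([.4506,-.0234,0]);R=Ro.from_euler('z',1.265)
S=lambda P:(R.inv().apply(P-o)*1000).round(1)
s=readout.observe();print(s['clock'],S(s['position']),s['ee_rot'],s['width']*92,s['gripper_force'],s['force'])
E
```

```text
37.35 [92.2 -0.2 39.7] [2.53391440e+00 1.85700199e+00 1.25362535e-03] 25.71015716045127 30.0007495097816 [-1.22522513  0.90547192  4.65508919]
```

>>> {"name": "drive_tool", "arguments": {"commands": [[[0,0,0],[0,0,-2],-1],[[0,0,0],[0,0,-5],-1],[[0,0,0],[0,0,-8],-1],[[0,0,0],[0,0,-11],-1],[[0,0,0],[0,0,-11],-1],[[0,0,0],[-3,0,-11],-1],[[0,0,0],[-7,0,-11],-1],[[0,0,0],[-11,0,-11],-1],[[0,0,0],[-14,0,-11],-1],[[0,0,0],[-15.6,0,-11],-1],[[0,0,0],[-15.6,0,-11],-1],[[0,0,0],[-15.6,0,-10],-1],[[0,0,0],[-15.6,0,-9],-1],[[0,0,0],[-15.6,0,-8.3],-1],[[0,0,0],[-15.6,0,-8.3],-1],[[0,0,0],[-15.6,0,-8.3],-1]]}}

```text
clock: 38.68
position: [0.4308, -0.0838, 0.1214]
ee_rot: [-2.532, -1.858, 0.003]
force: [0.1, 0.1, -1.0]
width: 0.279
gripper_force: 30.0
```

```bash
python3 - <<'E'
from h import *
o=np.array([.4506,-.0234,0]);R=Ro.from_euler('z',1.265)
S=lambda P:(R.inv().apply(P-o)*1000).round(1)
s,ci,w=snap('wrist','pics/w10.png');print(s['clock'],S(s['position']),s['ee_rot'],s['width']*92,s['force'],turn(1.265-np.pi/2))
cs=snap('scene','pics/s10.png');snap('top','pics/t10.png')
b=cs[2]; print([proj(cs[1],o+R.apply(np.array(p)/1000)) for p in[(-79,0,74),(-76,13,80),(-76,-13,80)]])
cv2.imwrite('pics/c11.png',np.hstack([cv2.resize(cv2.convertScaleAbs(b[190:290,215:305],alpha=1.8),(540,600),interpolation=cv2.INTER_CUBIC)]))
E
```

```text
38.6833 [-63.6   0.7 121.4] [-2.53225617 -1.85776167  0.00300646] 25.67141697604938 [ 0.10182393  0.0533852  -0.9633839 ] [array([-0.001,  0.001,  0.001]), array([-1.000e-03, -2.000e-03, -3.141e+00])]
[array([267.7, 243.8]), array([260.4, 241.6]), array([274. , 239.1])]
```

>>> {"name": "drive_tool", "arguments": {"commands": [[[0,0,0],[-0.08,0.04,0.2],-1],[[0,0,0],[-0.08,0.04,0.4],-1],[[0,0,0],[-0.08,0.04,0.6],-1],[[0,0,0],[-0.08,0.04,0.8],-1],[[0,0,0],[-0.08,0.04,1.0],-1],[[0,0,0],[-0.08,0.04,1.1],-1],[[0,0,0],[-0.08,0.04,1.2],-1],[[0,0,0],[-0.08,0.04,1.3],-1],[[0,0,0],[-0.08,0.04,1.3],-1]]}}

```text
clock: 39.58
position: [0.4313, -0.0854, 0.1092]
ee_rot: [-2.534, -1.857, 0.0]
force: [0.9, 1.0, -1.0]
width: 0.28
gripper_force: 30.0
```

>>> {"name": "drive_tool", "arguments": {"commands": [[[0,0,0],[0,0,0.15],-1],[[0,0,0],[0,0,0.3],-1],[[0,0,0],[0,0,0.45],-1],[[0,0,0],[0,0,0.6],-1],[[0,0,0],[0,0,0.75],-1],[[0,0,0],[0,0,0.75],-1]]}}

```text
clock: 40.08
position: [0.4324, -0.084, 0.1031]
ee_rot: [-2.532, -1.857, -0.005]
force: [-5.7, 7.7, 28.3]
width: 0.277
gripper_force: 30.0
```

>>> {"name": "drive_tool", "arguments": {"commands": [[[0,0,0],[0,0,-0.5],-1],[[0,0,0],[0,0,-1.0],-1],[[0,0,0],[0,0,-1.5],-1],[[0,0,0],[0,0,-1.5],-1],[[0,0,0],[0,0,-1.5],-1]]}}

```text
clock: 40.5
position: [0.4316, -0.0854, 0.117]
ee_rot: [2.534, 1.857, 0.001]
force: [-0.5, 0.8, -0.9]
width: 0.278
gripper_force: 30.0
```

```bash
python3 - <<'E'
from h import *
o=np.array([.4506,-.0234,0]);R=Ro.from_euler('z',1.265)
S=lambda P:(R.inv().apply(P-o)*1000).round(1)
s,ci,w=snap('wrist','pics/w11.png');print(s['clock'],S(s['position']),s['width']*92,s['force'])
cs=snap('scene','pics/s11.png');b=cs[2]
a=cv2.resize(cv2.convertScaleAbs(b[180:290,205:305],alpha=1.8),(480,528),interpolation=cv2.INTER_CUBIC)
t=snap('top','pics/t11.png')[2]; t=cv2.resize(cv2.convertScaleAbs(t[225:305,290:350],alpha=1.4),(320,427),interpolation=cv2.INTER_CUBIC)
z=np.zeros((528,800,3),np.uint8);z[:,:480]=a;z[:427,480:]=t;cv2.imwrite('pics/c11.png',z)
E
```

```text
40.5 [-64.9  -0.5 117. ] 25.604389303487196 [-0.48929218  0.84541237 -0.86257651]
```

View pics/c11.png

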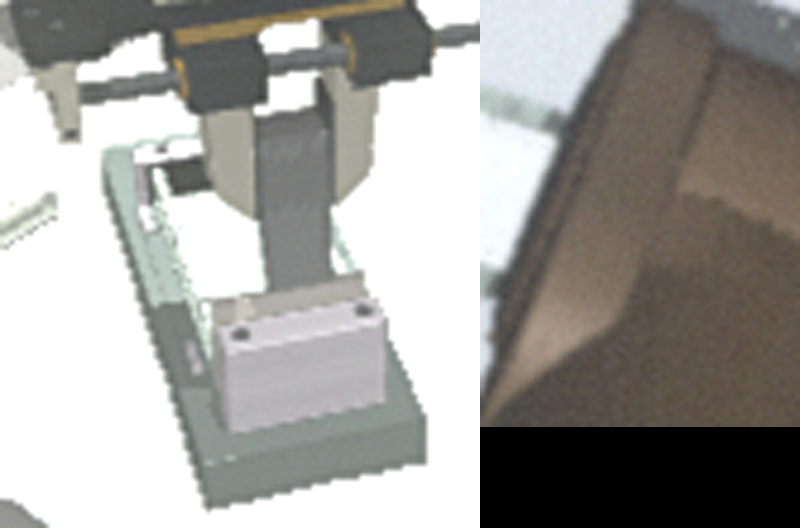

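The scene view shows the wedge's straight face, with its lower edge at crop (300,290) right at the gate's top strip. I'll work out where the tip is.

```bash
python3 - <<'E'
from h import *
o=np.array([.4506,-.0234,0]);R=Ro.from_euler('z',1.265)
S=lambda P:(R.inv().apply(P-o)*1000).round(1)
c=dict(np.load('pics/s11.npz'));g=lambda p:((proj(c,o+R.apply(np.array(p)/1000))-[205,180])*4.8).round(0)
for p in[(-78.8,30,74),(-78.8,-30,74),(-69.5,30,74),(-69.5,-30,74),(-63,30,74),(-63,-30,74),(-60.5,30.5,74),(-95,30,74),(-87.3,24,74),(-87.3,-24,74)]:print(p,g(p))
print('tip/top')
for x in(-80,-76,-72,-68,-64):print(x,[(z,g((x,0,z))) for z in(72,76,80,84)],[(z,g((x,0,z))) for z in(142,146,150)])
E
```

```text
(-78.8, 30, 74) [225. 321.]
(-78.8, -30, 74) [375. 292.]
(-69.5, 30, 74) [219. 305.]
(-69.5, -30, 74) [368. 277.]
(-63, 30, 74) [215. 295.]
(-63, -30, 74) [363. 267.]
(-60.5, 30.5, 74) [212. 291.]
(-95, 30, 74) [235. 348.]
(-87.3, 24, 74) [245. 332.]
(-87.3, -24, 74) [367. 309.]
tip/top
-80 [(72, array([301., 312.])), (76, array([301., 304.])), (80, array([301., 296.])), (84, array([301., 288.]))] [(142, array([300., 167.])), (146, array([300., 158.])), (150, array([300., 149.]))]
-76 [(72, array([299., 305.])), (76, array([299., 298.])), (80, array([299., 289.])), (84, array([299., 282.]))] [(142, array([297., 160.])), (146, array([297., 152.])), (150, array([297., 143.]))]
-72 [(72, array([296., 299.])), (76, array([296., 291.])), (80, array([296., 283.])), (84, array([296., 275.]))] [(142, array([294., 154.])), (146, array([294., 145.])), (150, array([294., 136.]))]
-68 [(72, array([293., 292.])), (76, array([293., 285.])), (80, array([293., 277.])), (84, array([293., 269.]))] [(142, array([291., 148.])), (146, array([291., 139.])), (150, array([291., 130.]))]
-64 [(72, array([291., 286.])), (76, array([290., 278.])), (80, array([290., 270.])), (84, array([290., 263.]))] [(142, array([288., 142.])), (146, array([288., 133.])), (150, array([288., 124.]))]
```

>>> {"name": "drive_tool", "arguments": {"commands": [[[0,0,0],[-0.15,0,0.2],-1],[[0,0,0],[-0.15,0,0.4],-1],[[0,0,0],[-0.15,0,0.6],-1],[[0,0,0],[-0.15,0,0.75],-1],[[0,0,0],[-0.15,0,0.85],-1],[[0,0,0],[-0.15,0,0.85],-1]]}}

```text
clock: 41.15
position: [0.4307, -0.0868, 0.108]
ee_rot: [-2.534, -1.857, 0.001]
force: [-0.1, -0.3, -0.6]
width: 0.282
gripper_force: 30.0
```

```bash
cat >>h.py <<'E'
o=np.array([.4506,-.0234,0]);RS=Ro.from_euler('z',1.265)
S=lambda P:(RS.inv().apply(P-o)*1000).round(1)
def st():
    s=readout.observe();print(round(s['clock'],2),'S',S(s['position']),'F',RS.inv().apply(s['force']).round(1),'T',RS.inv().apply(s['ft_torque']).round(2),'w',round(s['width']*92,1),s['gripper_force'])
E
python3 -c "
from h import *
st()"
```

```text
41.15 S [-6.65e+01 -1.00e-01  1.08e+02] F [-0.4  0.  -0.6] T [ 0.04  0.11 -0.01] w 26.0 29.99966775707435
```

>>> {"name": "drive_tool", "arguments": {"commands": [[[0,0,0],[0,0,0.15],-1],[[0,0,0],[0,0,0.3],-1],[[0,0,0],[0,0,0.3],-1]]}}

```text
clock: 41.4
position: [0.4308, -0.0868, 0.1051]
ee_rot: [-2.534, -1.857, 0.0]
force: [0.3, -0.9, -0.8]
width: 0.279
gripper_force: 30.0
```

```bash
python3 -c "
from h import *
st()"
```

```text
41.4 S [-66.4  -0.2 105.1] F [-0.8 -0.5 -0.8] T [0.05 0.09 0.03] w 25.7 29.999670090037398
```

>>> {"name": "drive_tool", "arguments": {"commands": [[[0,0,0],[0,0,0.1],-1],[[0,0,0],[0,0,0.2],-1],[[0,0,0],[0,0,0.2],-1]]}}

```text
clock: 41.65
position: [0.4311, -0.0867, 0.1038]
ee_rot: [-2.534, -1.857, -0.001]
force: [-2.1, 0.9, 10.4]
width: 0.278
gripper_force: 30.0
```

```bash
python3 -c "
from h import *
st()"
```

```text
41.65 S [-66.2  -0.5 103.8] F [ 0.2  2.2 10.4] T [ 0.81  0.18 -0.08] w 25.6 30.001142036817328
```

>>> {"name": "drive_tool", "arguments": {"commands": [[[0,0,0],[0,0,0.1],-1],[[0,0,0],[0,0,0.2],-1],[[0,0,0],[0,0,0.2],-1]]}}

```text
clock: 41.9
position: [0.4315, -0.0858, 0.1025]
ee_rot: [-2.533, -1.856, -0.004]
force: [-6.0, 5.2, 27.8]
width: 0.279
gripper_force: 30.0
```

```bash
python3 -c "
from h import *
st()"
```

```text
41.9 S [-65.3  -0.6 102.5] F [ 3.1  7.3 27.8] T [ 1.96 -0.48 -0.09] w 25.6 30.00385707244277
```

```bash
python3 - <<'E'
from h import *
c=dict(np.load('pics/s11.npz'));w=cv2.imread('pics/s11.png').mean(2).astype(int)
for v in range(196,256):print(v,w[v,254:282])
f=lambda p:proj(c,o+RS.apply(np.array(p)/1000))
for x in(-66,-84,-80,-76,-72):print(x,f((x,0,152.5)),f((x,0,145.5)),'tip',f((x,0,86.5)),f((x,0,79.5)))
print(f((-78.8,0,74)),f((-95,0,74)),f((-69.5,0,74)),f((-61,0,74)))
E
```

```text
196 [ 48  48  50  47  48  44  64 161 171 168 165 168 167 167 168 167 101  53
  70  77  81  89  91  71  52  47  49  49]
197 [ 49  49  49  48  47  43  63 161 169 166 164 165 163 163 166 168  91  44
  56  76  81  89  92  90  69  52  49  50]
198 [ 49  49  48  50  48  43  61 159 167 164 162 163 162 164 166 168  93  46
  47  74  82  88  90  91  71  67  68  76]
199 [ 49  49  48  48  46  42  61 158 167 164 163 163 162 163 166 168  93  46
  42  59  79  90  91  91  89  89  91  91]
200 [ 48  48  47  47  43  39  59 156 167 164 163 163 164 165 169 170  96  48
  43  48  77  89  90  90  91  92  91  90]
201 [ 49  49  48  46  65  72  90 158 167 167 166 167 168 166 168 170  96  50
  45  47  63  87  91  89  90  91  90  89]
202 [ 65  67  64  75 163 174 171 169 168 168 167 169 167 113  86  76  54  46
  46  47  63  86  90  91  89  90  90  89]
203 [ 91  91  87  81 161 175 170 115  85  73  72  72  74  62  57  58  56  49
  47  47  62  88  90  90  90  90  90  89]
204 [91 91 90 75 68 73 75 61 56 56 56 57 57 59 61 62 61 56 49 48 64 88 92 90
 91 90 90 88]
205 [90 91 90 78 51 56 57 59 61 62 62 61 60 62 62 63 64 6
[... 5351 characters left out ...]
 100 101 100  97 100 102 100 101 100 100 100
 100 100 100 101 100 101 101 101 102 101]
254 [102 101 101 101 100 100 101 101 100 100  99  98  99  99 100 100 101 101
 100 100 101 101 101 101 102 103 103 103]
255 [102 101 101 102  99  99 100 100  99  99 100 101 100 100 100 100 101 101
 101 102 103 104 103 103 103 102 103 101]
-66 [265.3 205.3] [265.4 208.6] tip [265.8 234.3] [265.8 237.2]
-84 [268.  211.2] [268.1 214.4] tip [268.4 240.4] [268.4 243.3]
-80 [267.4 209.9] [267.5 213.1] tip [267.8 239. ] [267.8 241.9]
-76 [266.8 208.5] [266.9 211.8] tip [267.2 237.6] [267.2 240.5]
-72 [266.2 207.3] [266.3 210.5] tip [266.6 236.3] [266.7 239.2]
[267.7 243.8] [270.  249.4] [266.3 240.6] [265.1 237.8]
```

>>> {"name": "drive_tool", "arguments": {"commands": [[[0,0,0],[0,0,-0.5],-1],[[0,0,0],[0,0,-1],-1],[[0,0,0],[0.4,0,-1],-1],[[0,0,0],[0.5,0,-0.8],-1],[[0,0,0],[0.5,0,-0.6],-1],[[0,0,0],[0.5,0,-0.4],-1],[[0,0,0],[0.5,0,-0.3],-1],[[0,0,0],[0.5,0,-0.2],-1],[[0,0,0],[0.5,0,-0.2],-1]]}}

```text
clock: 42.65
position: [0.4321, -0.0821, 0.103]
ee_rot: [-2.534, -1.856, 0.001]
force: [-0.7, 0.2, -0.1]
width: 0.279
gripper_force: 30.0
```

```bash
python3 -c "
from h import *
st()"
```

```text
42.65 S [-6.16e+01 -1.00e-01  1.03e+02] F [ 0.   0.7 -0.1] T [0.01 0.08 0.02] w 25.7 29.99967664014548
```

No contact now, so the tip had been landing on the abutment. I'll continue down at this x.

>>> {"name": "drive_tool", "arguments": {"commands": [[[0,0,0],[0.05,0,0.15],-1],[[0,0,0],[0.05,0,0.3],-1],[[0,0,0],[0.05,0,0.45],-1],[[0,0,0],[0.05,0,0.6],-1],[[0,0,0],[0.05,0,0.6],-1]]}}

```text
clock: 43.07
position: [0.4335, -0.0798, 0.0985]
ee_rot: [-2.532, -1.857, -0.005]
force: [-4.0, 9.4, 28.0]
width: 0.279
gripper_force: 30.0
```

```bash
python3 -c "
from h import *
st()"
```

```text
43.07 S [-58.9  -0.7  98.5] F [ 7.8  6.7 28. ] T [ 1.95 -1.27 -0.12] w 25.7 30.003440715372562
```

```bash
python3 - <<'E'
from h import *
for n in('s10','s11'):
    w=cv2.imread(f'pics/{n}.png').mean(2)
    print(n,[(v,int(w[v,263:269].mean())) for v in list(range(194,214))+list(range(220,246))])
snap('scene','pics/s12.png');w=cv2.imread('pics/s12.png').mean(2)
print('s12',[(v,int(w[v,263:269].mean())) for v in list(range(198,252))])
E
```

```text
s10 [(194, 164), (195, 163), (196, 163), (197, 163), (198, 165), (199, 167), (200, 130), (201, 66), (202, 59), (203, 63), (204, 63), (205, 64), (206, 73), (207, 72), (208, 70), (209, 69), (210, 68), (211, 67), (212, 68), (213, 68), (220, 70), (221, 71), (222, 72), (223, 73), (224, 73), (225, 73), (226, 73), (227, 73), (228, 73), (229, 73), (230, 73), (231, 73), (232, 74), (233, 73), (234, 73), (235, 71), (236, 72), (237, 110), (238, 162), (239, 112), (240, 89), (241, 95), (242, 97), (243, 96), (244, 96), (245, 112)]
s11 [(194, 63), (195, 139), (196, 167), (197, 164), (198, 163), (199, 163), (200, 164), (201, 167), (202, 145), (203, 68), (204, 57), (205, 61), (206, 63), (207, 63), (208, 67), (209, 69), (210, 70), (211, 71), (212, 69), (213, 68), (220, 68), (221, 68), (222, 70), (223, 71), (224, 72), (225, 73), (226, 73), (227, 73), (228, 73), (229, 73), (230, 73), (231, 73), (232, 74), (233, 73), (234, 74), (235, 73), (236, 74), (237, 73), (238, 73), (239, 76), (240, 86), (241, 96), (242, 97), (243, 96), (244, 95), (245, 112)]
s12 [(198, 72), (199, 64), (200, 59), (201, 60), (202, 123), (203, 168), (204, 152), (205, 150), (206, 174), (207, 154), (208, 69), (209, 56), (210, 60), (211, 62), (212, 66), (213, 67), (214, 67), (215, 67), (216, 69), (217, 71), (218, 71), (219, 69), (220, 68), (221, 68), (222, 68), (223, 68), (224, 68), (225, 69), (226, 69), (227, 69), (228, 71), (229, 74), (230, 74), (231, 74), (232, 74), (233, 74), (234, 74), (235, 74), (236, 75), (237, 75), (238, 75), (239, 75), (240, 75), (241, 75), (242, 75), (243, 74), (244, 77), (245, 108), (246, 116), (247, 115), (248, 116), (249, 118), (250, 122), (251, 107)]
```

```bash
python3 - <<'E'
from h import *
w=cv2.imread('pics/scene0.png').mean(2);c=dict(np.load('pics/s3.npz'))
for u in(243,246,249):print(u,[(v,int(w[v,u])) for v in range(186,216)])
f=lambda p:proj(c,o+RS.apply(np.array(p)/1000))
for x,z in((80,68),(101,68),(80,74),(101,74),(92,68)):print(x,z,f((x,0,z)))
E
```

```text
243 [(186, 150), (187, 149), (188, 150), (189, 150), (190, 151), (191, 151), (192, 120), (193, 105), (194, 105), (195, 108), (196, 109), (197, 90), (198, 66), (199, 69), (200, 69), (201, 70), (202, 71), (203, 73), (204, 70), (205, 71), (206, 69), (207, 68), (208, 102), (209, 184), (210, 185), (211, 177), (212, 79), (213, 51), (214, 69), (215, 69)]
246 [(186, 150), (187, 151), (188, 151), (189, 152), (190, 152), (191, 154), (192, 107), (193, 104), (194, 108), (195, 108), (196, 108), (197, 75), (198, 68), (199, 69), (200, 69), (201, 69), (202, 71), (203, 71), (204, 72), (205, 71), (206, 67), (207, 75), (208, 152), (209, 184), (210, 185), (211, 144), (212, 64), (213, 117), (214, 140), (215, 139)]
249 [(186, 151), (187, 152), (188, 152), (189, 153), (190, 154), (191, 152), (192, 105), (193, 103), (194, 107), (195, 108), (196, 92), (197, 69), (198, 68), (199, 70), (200, 70), (201, 71), (202, 71), (203, 71), (204, 71), (205, 69), (206, 67), (207, 102), (208, 184), (209, 183), (210, 178), (211, 81), (212, 46), (213, 50), (214, 51), (215, 51)]
80 68 [248.1 199.4]
101 68 [245.9 194.2]
80 74 [248.  197.1]
101 74 [245.8 191.9]
92 68 [246.9 196.4]
```

>>> {"name": "drive_tool", "arguments": {"commands": [[[0,0,0],[0,0,-0.8],-1],[[0,0,0],[0,0,-1.6],-1],[[0,0.07,0],[0,0,-2.5],-1],[[0,0.14,0],[0,0,-2.5],-1],[[0,0.14,0],[0,0,-2.5],-1],[[0,0.14,0],[0,0,-2.5],-1]]}}

```text
clock: 43.62
position: [0.4322, -0.083, 0.1225]
ee_rot: [-2.468, -1.801, -0.171]
force: [0.2, 0.1, 0.0]
width: 0.279
gripper_force: 30.0
```

```bash
cat >m.py <<'E'
from h import *
import sys
n=sys.argv[1];st()
s,c,w=snap('scene',f'pics/{n}.png');w=w.mean(2);R=Ro.from_rotvec(s['ee_rot'])
print('tilt',RS.inv().apply(R.apply([0,0,1])).round(3))
f=lambda p:proj(c,o+RS.apply(np.array(p)/1000))
u=int(sys.argv[2]) if len(sys.argv)>2 else 266
print([(v,int(w[v,u-3:u+3].mean())) for v in range(180,248)])
E
python3 m.py s13
```

```text
43.62 S [-62.4  -0.4 122.5] F [ 0.2 -0.2  0. ] T [0.08 0.29 0.03] w 25.7 29.999545561149716
tilt [ 0.138 -0.001 -0.99 ]
[(180, 79), (181, 47), (182, 42), (183, 44), (184, 43), (185, 47), (186, 72), (187, 144), (188, 170), (189, 166), (190, 167), (191, 168), (192, 145), (193, 63), (194, 52), (195, 55), (196, 58), (197, 113), (198, 175), (199, 86), (200, 58), (201, 61), (202, 63), (203, 63), (204, 64), (205, 68), (206, 66), (207, 67), (208, 67), (209, 67), (210, 67), (211, 67), (212, 68), (213, 68), (214, 68), (215, 68), (216, 68), (217, 69), (218, 69), (219, 69), (220, 69), (221, 69), (222, 69), (223, 69), (224, 70), (225, 70), (226, 70), (227, 70), (228, 70), (229, 70), (230, 70), (231, 70), (232, 71), (233, 69), (234, 67), (235, 81), (236, 154), (237, 182), (238, 169), (239, 110), (240, 89), (241, 96), (242, 98), (243, 97), (244, 96), (245, 111), (246, 117), (247, 116)]
```

>>> {"name": "drive_tool", "arguments": {"commands": [[[0,0,0],[-0.25,0,0.5],-1],[[0,0,0],[-0.32,0,1],-1],[[0,0,0],[-0.36,0,1.3],-1],[[0,0,0],[-0.39,0,1.5],-1],[[0,0,0],[-0.42,0,1.7],-1],[[0,0,0],[-0.43,0,1.8],-1],[[0,0,0],[-0.43,0,1.8],-1]]}}

```text
clock: 44.25
position: [0.4319, -0.0831, 0.1036]
ee_rot: [-2.463, -1.805, -0.172]
force: [0.2, -0.3, -0.8]
width: 0.283
gripper_force: 30.0
```

```bash
python3 -c "
from h import *
st()"
```

```text
44.25 S [-62.6  -0.2 103.6] F [-0.3 -0.3 -0.8] T [ 0.1   0.24 -0.03] w 26.1 29.99960481072776
```

>>> {"name": "drive_tool", "arguments": {"commands": [[[0,0,0],[-0.1,0,0.05],-1],[[0,0,0],[-0.17,0,0.15],-1],[[0,0,0],[-0.19,0,0.3],-1],[[0,0,0],[-0.21,0,0.45],-1],[[0,0,0],[-0.23,0,0.55],-1],[[0,0,0],[-0.23,0,0.55],-1]]}}

```text
clock: 44.75
position: [0.4324, -0.0833, 0.0998]
ee_rot: [-2.461, -1.805, -0.178]
force: [-5.1, 7.4, 28.4]
width: 0.284
gripper_force: 30.0
```

```bash
python3 -c "
from h import *
st()"
```

```text
44.75 S [-62.6  -0.7  99.8] F [ 5.6  7.1 28.4] T [ 1.85 -1.29  0.12] w 26.2 30.003439875217737
```

>>> {"name": "drive_tool", "arguments": {"commands": [[[0,0,0],[0,0,-0.8],-1],[[0,0,0],[0,0,-1.6],-1],[[0,0.1,0],[0.1,0,-2.2],-1],[[0,0.1,0],[0.1,0,-2.2],-1],[[0,0.1,0],[0.1,0,-2.2],-1]]}}

```text
clock: 45.17
position: [0.4307, -0.0887, 0.1203]
ee_rot: [-2.415, -1.76, -0.29]
force: [0.6, 0.6, 0.6]
width: 0.282
gripper_force: 30.0
```

```bash
cat >>m.py <<'E'
# subpixel edges along the wedge's column; solve tip x,z and lean from three edges
E
python3 m.py s14; python3 - <<'E'
from h import *
w=cv2.imread('pics/s14.png')
for v in range(190,242):print(v,[tuple(int(x) for x in w[v,u]) for u in (258,262,266,270)])
E
```

```text
45.17 S [-68.3  -0.7 120.3] F [ 0.8 -0.4  0.6] T [-0.01  0.39  0.03] w 25.9 29.999404759146273
tilt [ 0.236 -0.002 -0.972]
[(180, 62), (181, 72), (182, 84), (183, 86), (184, 88), (185, 94), (186, 88), (187, 86), (188, 87), (189, 86), (190, 55), (191, 44), (192, 45), (193, 43), (194, 53), (195, 98), (196, 158), (197, 171), (198, 170), (199, 172), (200, 132), (201, 61), (202, 53), (203, 56), (204, 55), (205, 56), (206, 59), (207, 60), (208, 62), (209, 63), (210, 63), (211, 64), (212, 68), (213, 68), (214, 68), (215, 68), (216, 68), (217, 68), (218, 68), (219, 69), (220, 69), (221, 69), (222, 69), (223, 69), (224, 69), (225, 70), (226, 70), (227, 70), (228, 70), (229, 70), (230, 70), (231, 70), (232, 70), (233, 71), (234, 71), (235, 71), (236, 70), (237, 70), (238, 83), (239, 105), (240, 94), (241, 98), (242, 99), (243, 99), (244, 97), (245, 94), (246, 94), (247, 94)]
190 [(84, 92, 91), (73, 79, 79), (49, 52, 51), (45, 46, 45)]
191 [(63, 66, 66), (45, 46, 45), (43, 43, 43), (44, 44, 44)]
192 [(45, 47, 45), (45, 46, 45), (46, 47, 45), (45, 46, 44)]
193 [(45, 45, 44), (46, 45, 43), (44, 4
[... 2337 characters left out ...]
90, 176), (69, 69, 69), (71, 71, 70), (71, 72, 71)]
232 [(180, 190, 175), (69, 69, 69), (71, 72, 70), (71, 71, 71)]
233 [(180, 189, 175), (69, 70, 69), (71, 71, 70), (71, 72, 71)]
234 [(180, 189, 175), (69, 69, 69), (72, 73, 73), (70, 70, 70)]
235 [(178, 189, 174), (67, 68, 67), (71, 72, 71), (70, 71, 70)]
236 [(178, 189, 175), (68, 69, 68), (70, 70, 70), (71, 70, 70)]
237 [(178, 188, 174), (65, 65, 65), (71, 72, 71), (76, 77, 76)]
238 [(179, 189, 175), (72, 72, 71), (98, 100, 97), (108, 114, 111)]
239 [(180, 189, 174), (110, 115, 109), (94, 98, 98), (91, 95, 96)]
240 [(136, 143, 136), (88, 91, 93), (90, 95, 96), (94, 99, 100)]
241 [(86, 90, 91), (92, 96, 97), (95, 100, 101), (96, 100, 102)]
```

>>> {"name": "drive_tool", "arguments": {"commands": [[[0,0,0],[0.5,0,0.2],-1],[[0,0,0],[0.4,0,0.8],-1],[[0,0,0],[0.23,0,1.4],-1],[[0,0,0],[0.23,0,1.4],-1],[[0,0,0],[0.23,0,1.4],-1]]}}

```text
clock: 45.63
position: [0.4322, -0.0808, 0.1063]
ee_rot: [-2.407, -1.765, -0.288]
force: [0.2, -0.4, -0.0]
width: 0.284
gripper_force: 30.0
```

```bash
python3 m.py s15 266
```

```text
45.63 S [-60.3   0.3 106.3] F [-0.3 -0.3 -0. ] T [0.05 0.38 0.03] w 26.1 29.99977750238031
tilt [ 0.237  0.002 -0.971]
[(180, 77), (181, 81), (182, 76), (183, 73), (184, 73), (185, 73), (186, 69), (187, 75), (188, 81), (189, 90), (190, 94), (191, 87), (192, 87), (193, 88), (194, 75), (195, 48), (196, 44), (197, 44), (198, 43), (199, 76), (200, 161), (201, 172), (202, 171), (203, 173), (204, 150), (205, 65), (206, 54), (207, 60), (208, 58), (209, 57), (210, 63), (211, 63), (212, 67), (213, 68), (214, 67), (215, 67), (216, 68), (217, 68), (218, 68), (219, 68), (220, 68), (221, 68), (222, 69), (223, 68), (224, 69), (225, 69), (226, 69), (227, 69), (228, 69), (229, 70), (230, 70), (231, 70), (232, 70), (233, 70), (234, 70), (235, 71), (236, 70), (237, 71), (238, 71), (239, 70), (240, 70), (241, 80), (242, 98), (243, 100), (244, 97), (245, 94), (246, 94), (247, 94)]
```

>>> {"name": "drive_tool", "arguments": {"commands": [[[0,0,0],[-0.15,0,0],-1],[[0,0,0],[-0.2,0,0.18],-1],[[0,0,0],[-0.24,0,0.35],-1],[[0,0,0],[-0.27,0,0.5],-1],[[0,0,0],[-0.27,0,0.5],-1]]}}

```text
clock: 46.1
position: [0.432, -0.0827, 0.1012]
ee_rot: [-2.409, -1.764, -0.29]
force: [-0.3, 0.6, -0.8]
width: 0.281
gripper_force: 30.0
```

```bash
python3 -c "
from h import *
st()"
```

```text
46.1 S [-62.2  -0.2 101.2] F [ 0.5  0.5 -0.8] T [ 0.1   0.38 -0.03] w 25.9 29.999855286441743
```

>>> {"name": "drive_tool", "arguments": {"commands": [[[0,0,0],[-0.04,0,0.15],-1],[[0,0,0],[-0.07,0,0.3],-1],[[0,0,0],[-0.1,0,0.4],-1],[[0,0,0],[-0.1,0,0.4],-1]]}}

```text
clock: 46.43
position: [0.4321, -0.0827, 0.0972]
ee_rot: [-2.408, -1.765, -0.29]
force: [-0.6, -0.8, -0.2]
width: 0.283
gripper_force: 30.0
```

```bash
python3 m.py s16 266
```

```text
46.43 S [-62.1  -0.2  97.2] F [-0.9  0.4 -0.2] T [ 0.08  0.4  -0.03] w 26.0 29.999817819334567
tilt [ 0.238  0.    -0.971]
[(180, 86), (181, 85), (182, 65), (183, 63), (184, 81), (185, 81), (186, 82), (187, 84), (188, 70), (189, 69), (190, 70), (191, 68), (192, 77), (193, 81), (194, 87), (195, 94), (196, 92), (197, 86), (198, 88), (199, 87), (200, 55), (201, 45), (202, 44), (203, 42), (204, 67), (205, 149), (206, 179), (207, 186), (208, 179), (209, 122), (210, 59), (211, 54), (212, 60), (213, 58), (214, 56), (215, 62), (216, 63), (217, 66), (218, 65), (219, 65), (220, 66), (221, 69), (222, 68), (223, 68), (224, 68), (225, 68), (226, 69), (227, 69), (228, 69), (229, 69), (230, 69), (231, 69), (232, 69), (233, 70), (234, 70), (235, 69), (236, 70), (237, 70), (238, 70), (239, 70), (240, 70), (241, 71), (242, 71), (243, 70), (244, 72), (245, 91), (246, 95), (247, 94)]
```

>>> {"name": "drive_tool", "arguments": {"commands": [[[0,0,0],[-0.04,0,0.15],-1],[[0,0,0],[-0.07,0,0.3],-1],[[0,0,0],[-0.12,0,0.5],-1],[[0,0,0],[-0.12,0,0.5],-1]]}}

```text
clock: 46.82
position: [0.432, -0.0826, 0.0919]
ee_rot: [-2.408, -1.765, -0.29]
force: [-0.9, -0.1, -0.6]
width: 0.282
gripper_force: 30.0
```

```bash
python3 -c "
from h import *
st()"
```

```text
46.82 S [-62.1  -0.1  91.9] F [-0.3  0.9 -0.6] T [0.03 0.41 0.02] w 25.9 29.999738205224276
```

>>> {"name": "drive_tool", "arguments": {"commands": [[[0,0,0],[-0.04,0,0.15],-1],[[0,0,0],[-0.07,0,0.3],-1],[[0,0,0],[-0.1,0,0.4],-1],[[0,0,0],[-0.1,0,0.4],-1]]}}

```text
clock: 47.15
position: [0.4321, -0.0827, 0.0879]
ee_rot: [-2.408, -1.765, -0.29]
force: [-0.2, -0.3, -0.4]
width: 0.285
gripper_force: 30.0
```

```bash
python3 -c "
from h import *
st()"
```

```text
47.15 S [-62.1  -0.2  87.9] F [-0.3  0.1 -0.4] T [0.13 0.4  0.06] w 26.2 29.999902700074017
```

>>> {"name": "drive_tool", "arguments": {"commands": [[[0,0,0],[0,0,0],-0.2],[[0,0,0],[0,0,0],0],[[0,0,0],[0,0,0],0],[[0,0,0],[0,0,0],0],[[0,0,0],[0,0,0],0],[[0,0,0],[0.5,0,-2],0],[[0,0,0],[1,0,-4],0],[[0,0,0],[1.9,0,-7.8],0],[[0,-0.12,0],[2.9,0,-11],0],[[0,-0.24,0],[2.9,0,-12],0],[[0,-0.24,0],[2.9,0,-12],0],[[0,-0.24,0],[2.9,0,-12],0]]}}

```text
clock: 48.15
position: [0.434, -0.0806, 0.2131]
ee_rot: [2.526, 1.862, 0.002]
force: [-0.1, 1.1, -0.0]
width: 0.501
gripper_force: 0.0
```

```bash
python3 m.py s17 266; python3 - <<'E'
from h import *
s,c,w=snap('wrist','pics/w17.png');print(proj(c,o+RS.apply([-.068,0,.12])))
w=w.mean(2).astype(int)
for v in range(180,262,4):print(v,' '.join('%3d'%x for x in w[v,220:345:4]))
E
```

```text
48.15 S [-59.6  -1.4 213.1] F [ 1.   0.4 -0. ] T [ 0.04  0.07 -0.01] w 46.1 0.0
tilt [-0.001 -0.004 -1.   ]
[(180, 158), (181, 159), (182, 159), (183, 159), (184, 159), (185, 159), (186, 160), (187, 161), (188, 161), (189, 160), (190, 160), (191, 160), (192, 160), (193, 160), (194, 160), (195, 160), (196, 160), (197, 161), (198, 160), (199, 160), (200, 161), (201, 160), (202, 161), (203, 160), (204, 147), (205, 146), (206, 168), (207, 175), (208, 169), (209, 116), (210, 102), (211, 126), (212, 133), (213, 122), (214, 120), (215, 120), (216, 114), (217, 152), (218, 154), (219, 162), (220, 155), (221, 154), (222, 107), (223, 77), (224, 77), (225, 78), (226, 79), (227, 79), (228, 80), (229, 81), (230, 73), (231, 72), (232, 72), (233, 73), (234, 73), (235, 73), (236, 73), (237, 72), (238, 73), (239, 72), (240, 73), (241, 73), (242, 72), (243, 70), (244, 76), (245, 108), (246, 114), (247, 112)]
[278.8 226.1]
180 154 153 154 145  72 100  93 173 149 166 166 167 167 166 167 167 166 166 166 166 166 167 142 149 104  75 127 154 152 154 152 153
184 153 154 152 145  71  90  84 170 143 161 160 161
[... 1888 characters left out ...]
 154 153 154 153 153 153 153 152 153 153
244 153 153 153 153 153 153 154 153 154 153 153 153 152 152 153 153 150 153 153 153 154 153 155 153 154 152 153 153 153 152 152 153
248 153 154 153 152 153 153 154 156 153 154 153 154 152 153 154 152 153 153 154 153 154 154 152 154 153 155 153 153 153 153 154 153
252 151 120 115 153 153 154 154 153 153 153 154 152 153 154 153 153 154 152 154 153 153 153 155 153 153 152 154 152 114 120 151 153
256  64  64  43  81 154 153 153 153 152 152 152 153 152 153 153 153 153 153 152 154 153 154 153 153 153 154 154  75  38  65  69  88
260  68  68  11  44 151 153 154 153 153 151 154 153 153 153 153 152 151 152 151 150 150 153 153 153 153 153 153  43  17  66  66  62
```

The wedge now stands upright in the slot (wrist view: top face about columns 264–295, rows 210–234, matching the slot). Next is the mallet.

>>> {"name": "drive_tool", "arguments": {"commands": [[[0,0,0],[2.2,4,0],0.5],[[0,0,0],[4.5,8,0],1],[[0,0,0],[6.7,12,0],1],[[0,0,0],[8.9,16,0],1],[[0,0,0],[8.9,17.5,0],1],[[0,0,0],[8.9,17.5,0],1],[[0,0,0],[8.9,17.5,0],1]]}}

```text
clock: 48.83
position: [0.6258, -0.053, 0.2093]
ee_rot: [-2.534, -1.853, 0.003]
force: [0.8, -0.8, 0.1]
width: 0.953
gripper_force: 0.0
```

```bash
python3 - <<'E'
from h import *
s,c,w=snap('wrist','pics/w18.png');print(s['clock'],s['position'],s['joints'].round(2),proj(c,[.6285,-.0466,.046]))
h=cv2.cvtColor(w,cv2.COLOR_BGR2HSV);print([ (n,h[int(p[1]),int(p[0])],w[int(p[1]),int(p[0])]) for n,p in(('head',proj(c,[.6285,-.0466,.046])),)])
# wooden handle mask
m=cv2.inRange(h,(5,80,60),(25,255,255));m[262:]=0
n,l,st_,ce=cv2.connectedComponentsWithStats(m)
for i in range(1,n):
    if st_[i,4]>60:
        pts=np.argwhere(l==i)[:,::-1].astype(np.float32);print(st_[i],cv2.minAreaRect(pts),cv2.boxPoints(cv2.minAreaRect(pts)).round(0).tolist())
g=w.mean(2).astype(int)
for v in range(130,262,6):print(v,' '.join('%3d'%x for x in g[v,190:380:6]))
E
```

```text
48.8333 [ 0.6257829  -0.05302664  0.20925925] [-0.37  0.49  0.56  1.62 -0.28  1.12 -0.05] [280.7 185.7]
[('head', array([ 13,  29, 106], dtype=uint8), array([ 94,  99, 106], dtype=uint8))]
[286 203  20  59 584] ((295.5567321777344, 232.256591796875), (59.90515899658203, 10.064417839050293), 79.91940307617188) [[285.0, 204.0], [295.0, 202.0], [306.0, 261.0], [296.0, 263.0]]
130 132 127 127 126 127 133 137 137 131 131 131 135 137 138 137 138 136 137 139 138 136 138 138 139 136 138 138 137 139 138 136 137
136 133 127 126 125 127 133 137 136 135 134 133 137 139 138 137 138 138 137 138 137 139 138 137 137 137 138 138 138 137 137 137 137
142 131 126 126 127 126 131 137 135 134 134 129 130 136 136 136 137 138 137 139 138 138 137 138 139 139 138 137 137 137 138 135 136
148 134 127 124 127 126 129 132 134 133 133 127 124 131 137 138 139 139 136 137 138 138 139 137 137 139 137 138 138 136 136 138 137
154 135 135 130 127 126 126 126 130 135 132 126 126 126 136 138 134 121  93  67 136 137 137 139 135 136 138 138 138 137 139 136 136
160 137 136 137 133 130 125 126 127 129 127 127 126 126  66  59 
[... 1479 characters left out ...]
 137 137 138 137 138 136 138 137  86 103
232 137 137 139 138 138 137 137 138 138 138 139 138 139 138 137 137 138  71  74 136 139 139 136 137 137 138 137 139 134 107 107 109
238 137 138 137 137 136 137 138 139 138 140 138 138 138 136 139 138 136  94  82 130 137 139 137 137 138 138 138 117 107 108 108 108
244 137 140 136 137 138 138 137 138 136 137 138 134 135 138 138 138 136 118 128 117 138 139 137 137 138 135 108 108 108 108 108 107
250 138 138 136 136 138 135 137 137 137 138 136 135 137 138 137 139 138 129 129 103 138 139 137 137 120 105 106 107 108 108 106 101
256  70 137 137 137 137 136 138 136 137 137 137 138 136 138 139 137 137 135 125 108 139 138 135 110 107 106 107 106 107 104  45  48
```

```bash
python3 - <<'E'
from h import *
w=cv2.imread('pics/w18.png');c=dict(np.load('pics/w18.npz'));g=w.mean(2)
m=((g>93)&(g<105)).astype(np.uint8);m[:165]=0;m[206:]=0;m[:,:255]=0;m[:,315:]=0
n,l,s,_=cv2.connectedComponentsWithStats(cv2.morphologyEx(m,cv2.MORPH_OPEN,np.ones((5,5))));i=1+s[1:,4].argmax()
b=cv2.boxPoints(cv2.minAreaRect(np.argwhere(l==i)[:,::-1].astype(np.float32)));print(b.tolist(),s[i])
P=np.array([ray(c,*p,.046) for p in b]);print(P,np.linalg.norm(P-np.roll(P,1,0),axis=1));ce=P.mean(0)
a,d=ray(c,290,203,.031),ray(c,301,262,.031);v=a-d;yaw=np.arctan2(v[1],v[0]);print('head',ce,'handle',a,d,yaw)
# handle line check through head centre
n2=np.array([-np.sin(yaw),np.cos(yaw)]);print('line offset',(ce[:2]-a[:2])@n2)
print(tool([ce[0],ce[1],.010]),turn(yaw-np.pi/2))
E
```

```text
[[265.0307922363281, 168.24615478515625], [303.1846618652344, 163.4769287109375], [307.7538757324219, 200.03079223632812], [269.6000061035156, 204.80001831054688]] [ 266  168   42   37 1296]
[[ 0.6196 -0.0264  0.046 ]
 [ 0.6546 -0.0328  0.046 ]
 [ 0.6488 -0.0677  0.046 ]
 [ 0.6127 -0.0612  0.046 ]] [0.03547746 0.03558033 0.03537867 0.03668051]
head [ 0.633925 -0.047025  0.046   ] handle [ 0.6309 -0.0696  0.031 ] [ 0.6229 -0.135   0.031 ] 1.449076868314604
line offset -0.00026158232248667615
[ 0.87  0.75 19.98] [array([-0.003,  0.   , -0.187]), array([0.   , 0.004, 2.954])]
```

>>> {"name": "drive_tool", "arguments": {"commands": [[[0,0,-0.1],[0.85,0.75,3],1],[[0,0,-0.187],[0.85,0.75,6],1],[[0,0,-0.187],[0.85,0.75,10],1],[[0,0,-0.187],[0.85,0.75,13],1],[[0,0,-0.187],[0.85,0.75,16],1],[[0,0,-0.187],[0.85,0.75,18],1],[[0,0,-0.187],[0.85,0.75,19.2],1],[[0,0,-0.187],[0.85,0.75,19.7],1],[[0,0,-0.187],[0.85,0.75,19.7],1],[[0,0,-0.187],[0.85,0.75,19.7],-1],[[0,0,-0.187],[0.85,0.75,19.7],-1],[[0,0,-0.187],[0.85,0.75,19.7],-1],[[0,0,-0.187],[0.85,0.75,19.7],-1],[[0,0,-0.187],[0.85,0.75,19.7],-1],[[0,0,-0.187],[0.85,0.75,19.7],-1],[[0,0,-0.187],[0.85,0.75,19.7],-1]], "newtons": 40}}

```text
clock: 50.22
position: [0.6356, -0.045, 0.0148]
ee_rot: [2.35, 2.085, 0.0]
force: [-0.1, 0.2, 0.5]
width: 0.542
gripper_force: 0.0
```

```bash
python3 - <<'E'
from h import *
st();s=readout.observe();print(s['position'])
t=o+RS.apply([-.0683,.0003,.18]);print(t,tool(t),turn(1.265-np.pi/2))
E
```

```text
50.22 S [  35.1 -182.9   14.8] F [0.2 0.2 0.5] T [-0.04  0.12 -0.01] w 49.9 0.0
[ 0.63557912 -0.04502775  0.01476495]
[ 0.42975202 -0.08844108  0.18      ] [ -6.75 -19.92 -16.53] [array([ 0.   , -0.   ,  0.187]), array([ 0.   ,  0.   , -2.955])]
```

>>> {"name": "drive_tool", "arguments": {"commands": [[[0,0,0],[0,0,0],-1],[[0,0,0],[0,0,0],-1],[[0,0,0],[0,0,0],-1],[[0,0,0],[0,0,0],-1],[[0,0,0],[0,0,-3],-1],[[0,0,0],[0,0,-7],-1],[[0,0,0],[0,0,-11],-1],[[0,0,0],[0,0,-15],-1],[[0,0,0],[-1,-3,-17],-1],[[0,0,0],[-2.3,-7,-17],-1],[[0,0,0],[-3.6,-11,-17],-1],[[0,0,0],[-4.9,-15,-17],-1],[[0,0,0],[-6.2,-18.5,-17],-1],[[0,0,0],[-6.75,-19.9,-17],-1],[[0,0,0],[-6.75,-19.9,-17],-1],[[0,0,0],[-6.75,-19.9,-17],-1]], "newtons": 40}}

```text
clock: 51.55
position: [0.4295, -0.0885, 0.1849]
ee_rot: [-2.35, -2.085, -0.002]
force: [0.8, 1.0, -1.5]
width: 0.435
gripper_force: 40.0
```

```bash
python3 m.py s20 266
```

```text
51.55 S [-68.4   0.5 184.9] F [ 1.2 -0.5 -1.5] T [-0.    0.06  0.  ] w 40.0 39.98777389526367
tilt [ 0.001 -0.001 -1.   ]
[(180, 84), (181, 98), (182, 107), (183, 101), (184, 95), (185, 94), (186, 92), (187, 90), (188, 93), (189, 97), (190, 92), (191, 92), (192, 93), (193, 91), (194, 90), (195, 89), (196, 90), (197, 91), (198, 93), (199, 98), (200, 98), (201, 94), (202, 91), (203, 91), (204, 116), (205, 144), (206, 170), (207, 176), (208, 170), (209, 116), (210, 102), (211, 126), (212, 133), (213, 122), (214, 119), (215, 120), (216, 114), (217, 153), (218, 155), (219, 164), (220, 156), (221, 155), (222, 100), (223, 65), (224, 66), (225, 68), (226, 68), (227, 68), (228, 69), (229, 72), (230, 70), (231, 70), (232, 70), (233, 70), (234, 70), (235, 70), (236, 70), (237, 70), (238, 70), (239, 70), (240, 70), (241, 70), (242, 70), (243, 69), (244, 71), (245, 88), (246, 96), (247, 99)]
```

>>> {"name": "drive_tool", "arguments": {"commands": [[[0,0,0],[0,0,1.5],-1],[[0,0,0],[0,0,3],-1],[[0,0,0],[0,0,4.2],-1],[[0,0,0],[0,0,4.7],-1],[[0,0,0],[0,0,5.1],-1],[[0,0,0],[0,0,5.4],-1],[[0,0,0],[0,0,5.4],-1]]}}

```text
clock: 52.18
position: [0.4303, -0.0884, 0.1304]
ee_rot: [2.349, 2.085, -0.0]
force: [-0.3, 0.1, -2.5]
width: 0.435
gripper_force: 40.0
```

>>> {"name": "drive_tool", "arguments": {"commands": [[[0,0,0],[0,0,0.2],-1],[[0,0,0],[0,0,0.4],-1],[[0,0,0],[0,0,0.6],-1],[[0,0,0],[0,0,0.8],-1]]}}

```text
clock: 52.52
position: [0.4301, -0.0884, 0.1226]
ee_rot: [2.349, 2.085, 0.001]
force: [-0.2, 0.2, -2.1]
width: 0.434
gripper_force: 40.0
```

>>> {"name": "drive_tool", "arguments": {"commands": [[[0,0,0],[0,0,0.15],-1],[[0,0,0],[0,0,0.3],-1],[[0,0,0],[0,0,0.4],-1]]}}

```text
clock: 52.77
position: [0.43, -0.0884, 0.1185]
ee_rot: [2.35, 2.085, 0.0]
force: [0.4, -0.7, -0.3]
width: 0.434
gripper_force: 40.0
```

>>> {"name": "drive_tool", "arguments": {"commands": [[[0,0,0],[0,0,0.1],-1],[[0,0,0],[0,0,0.2],-1],[[0,0,0],[0,0,0.2],-1]]}}

```text
clock: 53.02
position: [0.4299, -0.0885, 0.1165]
ee_rot: [2.35, 2.085, 0.0]
force: [-1.0, 0.5, -1.5]
width: 0.432
gripper_force: 40.0
```

>>> {"name": "drive_tool", "arguments": {"commands": [[[0,0,0],[0,0,0.1],-1],[[0,0,0],[0,0,0.2],-1],[[0,0,0],[0,0,0.3],-1],[[0,0,0],[0,0,0.3],-1]]}}

```text
clock: 53.35
position: [0.4305, -0.0887, 0.1155]
ee_rot: [2.35, 2.085, 0.003]
force: [-8.5, 1.2, 35.8]
width: 0.432
gripper_force: 40.0
```

```bash
python3 m.py s21 266;python3 - <<'E'
from h import *
w=cv2.imread('pics/s21.png').mean(2).astype(int)
for v in range(196,252,2):print(v,' '.join('%3d'%x for x in w[v,236:300:2]))
E
```

```text
53.35 S [-68.4  -0.5 115.5] F [-1.4  8.5 35.8] T [ 2.45  0.49 -0.04] w 39.7 40.02165734767914
tilt [ 0.002 -0.001 -1.   ]
[(180, 50), (181, 43), (182, 44), (183, 44), (184, 47), (185, 58), (186, 75), (187, 140), (188, 168), (189, 164), (190, 164), (191, 166), (192, 143), (193, 92), (194, 65), (195, 59), (196, 56), (197, 86), (198, 155), (199, 167), (200, 166), (201, 167), (202, 133), (203, 92), (204, 83), (205, 85), (206, 86), (207, 85), (208, 86), (209, 86), (210, 86), (211, 87), (212, 95), (213, 88), (214, 86), (215, 95), (216, 106), (217, 107), (218, 99), (219, 96), (220, 94), (221, 94), (222, 99), (223, 97), (224, 95), (225, 96), (226, 95), (227, 94), (228, 92), (229, 94), (230, 97), (231, 100), (232, 105), (233, 99), (234, 97), (235, 94), (236, 82), (237, 69), (238, 68), (239, 68), (240, 69), (241, 69), (242, 69), (243, 68), (244, 70), (245, 87), (246, 100), (247, 104)]
196  65  48  47  48  49  49  50  48  49  51  52  49  47  57  53  52  66  95 171  56  83  81  88  89  88  48  67  95 168 169 166 164
198  85  57  47  69  62  50  50  49  50  48  47  47  46  69 160 168 169 166 170 
[... 2783 characters left out ...]
 110 140 152 147 159 164 163 164 162 161
242 102 107 106 105 116  97  86  97  97  96  97  89  64  68  69  69  69  68  67  80  98  83  85 111 142 153 143 156 164 162 161 161
244  83 108  84 108 103 102 105  96  96  96  97  97  64  69  68  68  74  86 113 116 116 106  70  89 127 145 154 136 153 160 159 158
246  65 106  99  80  71 107  87  97  95  96  97  88  90  93 113  97  91  91  88 111 116 117 118  82  93 129 148 153 134 160 156 156
248  67  67  67  68  68 103  91  92 110  87  98 116 115 116 115 115  91  93  92 104 126 124 103 102  81 105 137 150 152 131 161 162
250  96  66  69  66  70  80  91  88 115  71  80 117 117 118 119 126 106  98  97  97 102 102 103 102  87  84 114 140 153 151 111 164
```

>>> {"name": "drive_tool", "arguments": {"commands": [[[0,0,0],[0,0,-0.5],-1],[[0,0,0],[0,0,-3],-1],[[0,0,0],[0,0,-7],-1],[[0,0,0],[0,0,-8],-1],[[0,0,0],[2,4,-8],-1],[[0,0,0],[4,8,-8],-1],[[0,0,0],[5.5,12,-8],-1],[[0,0,0],[6.5,16,-8],-1],[[0,0,0],[6.5,19.5,-8],-1],[[0,0,0],[6.5,19.5,-8],-1],[[0,0,0],[6.5,19.5,-8],-1]]}}

```text
clock: 54.32
position: [0.6324, -0.0472, 0.1919]
ee_rot: [2.349, 2.086, -0.004]
force: [-0.7, -0.6, -2.1]
width: 0.434
gripper_force: 40.0
```

```bash
python3 m.py s22 266; python3 - <<'E'
from h import *
s,c,w=snap('wrist','pics/w22.png');print(s['position'],proj(c,o+RS.apply([-.068,0,.102])))
t,ct,im=snap('top','pics/t22.png')
g=im.mean(2).astype(int)
for X in([-79,0,74],[-95,0,74],[-61,0,74],[-53,0,74],[57,0,56],[-68,0,102]):print(X,proj(ct,o+RS.apply(np.array(X)/1000)))
for v in range(240,296,2):print(v,' '.join('%3d'%x for x in g[v,250:342:2]))
E
```

```text
54.32 S [  32.1 -180.6  191.9] F [-0.8  0.4 -2.1] T [0.12 0.14 0.03] w 39.9 39.98649537563324
tilt [-0.002  0.001 -1.   ]
[(180, 155), (181, 155), (182, 155), (183, 155), (184, 155), (185, 155), (186, 156), (187, 156), (188, 157), (189, 156), (190, 156), (191, 156), (192, 155), (193, 156), (194, 156), (195, 156), (196, 156), (197, 156), (198, 156), (199, 156), (200, 156), (201, 156), (202, 156), (203, 156), (204, 142), (205, 138), (206, 131), (207, 132), (208, 128), (209, 110), (210, 115), (211, 125), (212, 126), (213, 107), (214, 102), (215, 111), (216, 107), (217, 148), (218, 144), (219, 153), (220, 146), (221, 151), (222, 142), (223, 147), (224, 151), (225, 152), (226, 120), (227, 111), (228, 112), (229, 112), (230, 113), (231, 114), (232, 112), (233, 87), (234, 71), (235, 70), (236, 72), (237, 72), (238, 72), (239, 72), (240, 72), (241, 72), (242, 71), (243, 66), (244, 83), (245, 170), (246, 186), (247, 182)]
[ 0.6309288  -0.04745363  0.19229607] [ 37.3 292.7]
[-79, 0, 74] [324.4 271.2]
[-95, 0, 74] [331.1 273.5]
[-61, 0, 74] [316.8 268.7]
[-53, 0, 74] [313.5 267.6]
[57, 0, 56] [
[... 4604 characters left out ...]
  80  77  80  78  78  80  79  77  79  75  67  57  58  57  54  57  56  62  61  60  60  61  57  62  60 127 166 168 182 191 194 195 195 195
290  80  81  79  81  79  79  79  80  81  80  80  82  80  76  81  77  79  75  82  82  78  76  76  71  59  58  60  60  61  61  61  61  62  59  59  53  56  79 156 168 188 194 189 196 195 194
292  78  78  82  82  81  80  80  78  80  81  79  79  78  81  81  78  77  79  80  77  75  77  75  77  75  63  57  57  61  62  62  70  82  81  66  54  54  58 127 178 194 192 193 194 195 193
294  82  81  81  80  82  80  80  79  79  81  79  79  80  79  80  80  82  78  77  78  78  76  75  73  73  74  67  59  60  60  61  78  84  97  87  58  57  55 112 191 195 195 192 191 195 193
```

>>> {"name": "drive_tool", "arguments": {"commands": [[[0,0,0],[0,0,4],-1],[[0,0,0],[0,0,8],-1],[[0,0,0],[0,0,12],-1],[[0,0,0],[0,0,15],-1],[[0,0,0],[0,0,16.5],-1],[[0,0,0],[0,0,17.2],-1],[[0,0,0],[0,0,17.5],-1],[[0,0,0],[0,0,17.5],-1]]}}

```text
clock: 55.13
position: [0.6312, -0.0472, 0.0194]
ee_rot: [2.35, 2.085, 0.001]
force: [-0.2, -0.1, -1.3]
width: 0.433
gripper_force: 40.0
```

```bash
python3 - <<'E'
from h import *
st();c=dict(np.load('pics/s22.npz'))
for z in(100,102,104,106,108):print(z,[proj(c,o+RS.apply(np.array([x,0,z])/1000)) for x in(-78.8,-57.8)])
E
```

```text
55.13 S [  31.7 -179.4   19.4] F [-0.1  0.1 -1.3] T [0.03 0.03 0.  ] w 39.9 39.986586570739746
100 [array([267.5, 232.9]), array([264.5, 226. ])]
102 [array([267.5, 232. ]), array([264.5, 225.1])]
104 [array([267.5, 231.2]), array([264.5, 224.3])]
106 [array([267.5, 230.3]), array([264.5, 223.4])]
108 [array([267.5, 229.4]), array([264.5, 222.5])]
```

>>> {"name": "drive_tool", "arguments": {"commands": [[[0,0,0],[0,0,0.2],-1],[[0,0,0],[0,0,0.35],-1],[[0,0,0],[0,0,0.45],-1],[[0,0,0],[0,0,0.45],-1]]}}

```text
clock: 55.47
position: [0.6315, -0.047, 0.0146]
ee_rot: [2.349, 2.085, 0.001]
force: [0.4, -0.3, -2.1]
width: 0.43
gripper_force: 40.0
```

>>> {"name": "drive_tool", "arguments": {"commands": [[[0,0,0],[0,0,0.1],-1],[[0,0,0],[0,0,0.15],-1],[[0,0,0],[0,0,0.15],-1]]}}

```text
clock: 55.72
position: [0.6316, -0.047, 0.0145]
ee_rot: [2.35, 2.085, 0.002]
force: [-6.4, 1.8, 15.4]
width: 0.433
gripper_force: 40.0
```

Touching. I'll release, rise, and go back over the wedge to verify.

>>> {"name": "drive_tool", "arguments": {"commands": [[[0,0,0],[0,0,0.05],0.6],[[0,0,0],[0,0,0],0.6],[[0,0,0],[0,0,0],0.8],[[0,0,0],[0,0,0],0.8],[[0,0,0],[0,0,0],0.8],[[0,0,0],[0,0,-4],0.8],[[0,0,0],[0,0,-8],0.8],[[0,0,0],[0,0,-12],0.8],[[0,0,0],[0,0,-16],0.8],[[0,0,0],[0,0,-19],0.8],[[0,0,0],[-2,-4,-20],0.8],[[0,0,0],[-3.5,-8,-20],0.8],[[0,0,0],[-4.5,-12,-20],0.8],[[0,0,0],[-5.5,-16,-20],0.8],[[0,0,0.187],[-5.5,-20,-20],0.8],[[0,0,0.187],[-5.5,-20,-20],0.8],[[0,0,0.187],[-5.5,-20,-20],0.8],[[0,0,0.187],[-5.5,-20,-20],0.8]]}}

```text
clock: 57.22
position: [0.4268, -0.0777, 0.2131]
ee_rot: [2.531, 1.86, 0.003]
force: [0.6, -0.3, -0.1]
width: 0.9
gripper_force: 0.0
```

```bash
python3 - <<'E'
from h import *
st();s,c,w=snap('wrist','pics/w23.png');g=w.mean(2)
f=lambda *p:proj(c,o+RS.apply(np.array(p)/1000))
print('abut',f(-79,0,74),'gate front fwd',f(-55.5,0,74),f(-63.5,0,74),'dam',f(57,0,56),f(54.5,0,56),'trayend',f(54.5,0,52),'wedge c',f(-68,0,102))
for u in(258,262,300,304):print(u,[(v,int(g[v,u])) for v in range(60,250,1) if abs(g[v+1,u]-g[v-1,u])>14])
np.set_printoptions(linewidth=250)
for v in range(150,256,5):print(v,' '.join('%3d'%x for x in g[v,215:350:5]))
# mallet in the scene: handle mask
t,ct,im=snap('top','pics/t23.png');h=cv2.cvtColor(im,cv2.COLOR_BGR2HSV);m=cv2.inRange(h,(5,90,80),(22,255,255));m[:165]=0;m[225:]=0;m[:,:290]=0;m[:,370:]=0
p=np.argwhere(m)[:,::-1].astype(np.float32);print(len(p),cv2.minAreaRect(p));print(ray(ct,*cv2.minAreaRect(p)[0],.031))
E
```

```text
57.22 S [-59.    6.3 213.1] F [-0.1 -0.7 -0.1] T [ 0.01  0.11 -0.05] w 82.8 0.0
abut [286.3 221.5] gate front fwd [286.5 196.2] [286.4 204.9] dam [287.2  59.7] [287.2  63. ] trayend [287.1  63.5] wedge c [287.  219.9]
258 [(61, 138), (62, 105), (63, 64), (64, 56), (65, 102), (66, 137), (67, 150), (173, 125), (184, 127), (185, 114), (186, 97), (189, 75), (190, 65), (195, 72), (196, 89), (197, 99), (201, 100), (202, 87), (203, 69), (204, 54), (220, 68), (221, 78), (222, 91), (223, 102), (226, 99), (227, 74), (228, 57), (232, 51), (233, 71), (234, 91), (235, 106), (236, 109), (237, 122), (238, 137)]
262 [(60, 157), (61, 134), (62, 104), (63, 60), (64, 56), (65, 104), (66, 142), (67, 153), (184, 144), (185, 116), (186, 70), (187, 24), (189, 32), (190, 44), (191, 57), (194, 63), (195, 77), (196, 90), (201, 97), (202, 86), (203, 67), (204, 51), (220, 64), (221, 77), (222, 91), (223, 103), (226, 103), (227, 89), (228, 73), (231, 72), (232, 84), (233, 96), (236, 110), (237, 122), (238, 136)]
300 [(60, 164), (61, 152), (62, 122), (63, 78), (64, 58), (65, 104), (66, 141), (67, 154), (184, 152)
[... 2346 characters left out ...]
0  66 144 145 145 144
235 145 143 145 144 144 145 145 139 110 106 109 110 109 109 111 110 111 110 111 108 110 118 144 144 144 145 144
240 146 146 145 143 146 145 145 144 145 144 145 144 145 143 145 145 145 144 144 144 143 145 145 145 142 145 145
245 130 145 144 145 145 145 144 144 145 144 143 144 145 144 144 144 144 145 144 144 143 144 143 144 143 144 144
250 115 136 145 144 145 145 144 144 145 145 145 143 143 145 144 144 145 142 146 145 143 145 146 146 144 145 145
255 115 114 141 143 146 144 145 145 144 145 143 144 145 144 145 144 145 145 145 146 144 145 145 146 145 145 145
150 ((332.0, 190.49998474121094), (40.56541061401367, 4.094690799713135), 7.305758953094482)
[ 0.6211 -0.1202  0.031 ]
```

```bash
python3 - <<'E'
from h import *
a,b=[cv2.imread(f'pics/{n}.png').mean(2)[195:262,155:212] for n in('t5','t23')]
print('tray patch diff',np.abs(a-b).mean(),[cv2.phaseCorrelate(a,b)])
from cell import job
print(job.sign_off())
E
```

```text
tray patch diff 92.17194728113817 [((0.2694569328042107, -0.08703569197783168), 0.3676055078184542)]
the job is handed in; nothing more can be done
None
```

The job is handed in at about 57 s: both pins present are in the parts tray, the gel tray is against the dam with the gate forward, the wedge was pressed down with the mallet to a hard stop at about 36 N, and the mallet is back on the bench; the gate's grip on the tray was not measured, and no verdict was returned.

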